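# Unclip the pouring nozzle and lay it in the rinse tray

## Robot

A 6-joint arm with a two-finger parallel gripper is mounted at the origin on the work surface. World frame = base frame: x ahead of the robot, y to its left, z up, the work surface at z = 0. Lengths are in m, angles in rad, forces in N, time in s.
With the tool pointing down it reaches from about 0.35 to 1 m from the base axis. Payload 7.1 kg.
Tool frame: the origin (TCP) lies between the finger pads; the fingertips stand 25 mm ahead of it and the grasp point (between the pads) lies 6 mm ahead of it; y points along the fingers, x is the direction in which the jaws open and shut, and the axes are right-handed (so a half turn about y gives the same grasp; the last joint's range is limited). The gripper opens to 85 mm and grips with 20 to 120 N. Pads are 22 mm wide; open, the fingers measure 114 mm over their backs; the gripper's body (76 mm by 85 mm) begins 54 mm behind the grasp point. The pads swing forward as they close: fully open they stand 13 mm farther back than shut.
Start: joints at [1.232, 0.423, 1.63, -0, 1.089, -0.019], TCP at [0.196, 0.593, 0.23] pointing down, gripper open.
Joint ranges: [-3, 3], [-0.9, 2.11], [0.09, 2.58], [-1.31, 4.45], [0.11, 2.69], [-2.54, 2.54]. Speed limits (rad/s): [2.39, 2.39, 3.01, 3.14, 3.14, 3.14].

## Interface

Orientations are given as a unit quaternion [w, x, y, z].
In Python, from rig import env, optics, finder gives the robot as it stands. The module is installed in compiled form; this text tells all that it offers.
- The arm moves only by the tool move_arm, never from a script. Its argument "motion" is one flat list of numbers, 4 for each row, row after row: the shift along the tool's x, y, z in m, then the turn about the tool's y in rad. In form: [x, y, z, yaw, x, y, z, yaw, ...]. A call has 1 to 10 rows; each row is the pose to reach, as a shift and turn from the pose commanded when the call began, along the tool's axes at that moment; what a row does not reach only later rows make up. A row lasts 1/8 s, in which the tool goes at most 62.5 mm and 10.7 degrees, less where a joint would pass 70% of its speed; a pose out of reach is approached as far as the arm can. A call with a gripper value outside its range is refused whole. "claw" is the opening, from 0 (shut) to 1 (fully open), set as the call begins (left out, the last holds). The fingers move at their own pace and stop on an object; "force" is the grip in N (left out, the last holds). Time passes only in rows, so rows that repeat a pose let the fingers close. It gives the time, the measured TCP pose, the force and the opening at its end, in the units of the state.
- env.observe(): the state, without advancing time (a new reading comes with each control period).
- optics.grab_frame(name): name is "scene" or "side" or "wrist"; returns the picture (480x640x3 uint8, blue, green, red); there is no depth.
- optics.calibration(name): a dict with "K" (3x3 intrinsics, pixels), "world_to_cam" (4x4, takes a point from world to camera coordinates); the wrist camera has in their place "mount" (4x4, takes a point from camera to tool coordinates, whose origin is the TCP and whose axes are the tool frame's). Camera axes: x right, y down, z forward; pixel columns grow to the right and rows downward; lengths in m; the calibration is good to about 2 mm. A picture is of the moment at which its call begins: read the wrist's pose just before it. calibration takes no time and is no camera call.
- env.close_job(): hands the job in, once; it reports no verdict.
Trained networks look in the newest picture that a camera, given by its name, has taken for a name from the list of things; names that differ only in an ending like _2 or _b are one class to them, and where a whole thing is asked for, a point or a joint stands for the part that bears it (a point fixed in the world has none). Each returns a list of dicts, best first, with "score" (0 to 1); they miss things now and then, are a little off and sometimes report something else, mostly with a low value. They report only what shows in the picture. A call takes as long as a camera call. They do not tell look-alikes from the thing itself.
- finder.search_frame(name, camera): "extent" ([left, top, right, bottom] in pixels, round what is visible of it).
The state is a dict: "time": time; "joints": joint angles; "qd": joint speeds; "joint_efforts": joint torques, N m; "position": TCP position; "tcp_rot": TCP orientation; "ft_force": force on the tool from outside, world axes, zero at the start; "wrist_torque": the same for the moment, N m; "finger_gap": finger opening in m.
Only numpy, scipy, OpenCV 4.12 (cv2) and the standard library are available. Lean on these libraries where they do the work, as an engineer would, in place of code of your own. Each camera call takes 0.05 s, during which the arm holds its last target.

## Task

The pouring nozzle on the soap filling machine needs rinsing: hold its release paddle pressed down while you slide the nozzle straight out of its socket, gently, without yanking at the clip or crushing it. Then set the nozzle down gently, standing on its own foot, in the flat steel rinse tray, let go, and leave the other things where they are.

Things in the scene. Friction and masses are not known exactly. Their poses are not given: they have to be found in the camera images.
- filler: bench filling machine, fixed: white housing with steel hopper, a small steel socket in front. Origin on the table under the socket's middle; x points from the socket back into the machine, z up. Housing 190 mm high from x +100 on; hopper, top 290 mm, centred at x +210; low outlet head right behind the socket. Clip and socket are fragile: above 40 N between nozzle and machine they break.
- socket (a point): middle of the socket floor, 95 mm above the table; axes as the machine's; the clipped nozzle's origin lies here, axes alike. Open to -x; floor from x -74 on, 92 mm wide. Cheeks with inner faces at y +-41 mm (2 mm play for the foot each side), x -34 to +30, tops 42 mm up. Lips and ledges over the foot (x -34 to +20, |y| above 28 mm) stop it lifting.
- nozzle: clip-on pouring nozzle, loose, 0.2 to 0.35 kg: white foot 55 x 78 x 5 mm (x -30 to +25), neck, steel spout 20 mm thick to -x (tip at x -72, axis 12 mm up), release paddle on top. Origin: middle of its underside, z up. It has 2 mm play in the socket and comes out only along the socket's -x: its foot is clear of socket and lips after 60 mm, and only then can it be lifted.
- paddle (a joint): release paddle on top of the nozzle, travel downward in m, 0 up. Spring 5 N at 0, 9 N at 15 mm. The clip's catches on the cheeks (x -34 to -22) lock its ears until it is far enough down: anywhere from 3 to 13.5 mm, as the clip was hand-set. 1.5 mm below that the ears come hard down on the clip's ledges: a steep rise, so press slowly (10 mm/s); then hold 11 to 18 N and pull.
- ridge (a point): middle of the top of the paddle's grip ridge: an upright grey rib 34 mm long along the nozzle's x, 12 mm thick in y, 32 mm tall, its top 63 mm above the nozzle's underside with the paddle up. It may be pinched to press, pull and lift; it moves with the paddle.
- plate (a point): middle of the top of the paddle's plate, at the foot of the ridge, 31 mm above the nozzle's underside with the paddle up. White plate 47 mm long in x, 60 mm wide in y, with ears (x +-19.5 mm) out to y +-39 mm on both sides. The ears must be held below the catches until they are under them: the first 20 mm of pull.
- tray: flat open steel rinse tray, fixed, 270 mm (x) by 210 mm (y), rim 28 mm high, walls and floor 4 mm. Origin at the middle of its underside, z up.
- spare_tip: small loose steel cone standing in the tray near its +x +y corner, 32 mm diameter, 42 mm tall; origin under its middle. Leave it.
- drip_cup: small loose white cup on the table under the spout, 66 mm diameter, 55 mm tall. Leave it.
- soap_a: loose bar of soap, 55 x 85 x 28 mm, on the table beyond the work. Leave it.
- soap_b: another loose bar of soap of that size. Leave it.
- oil_bottle: small loose amber bottle, 48 mm diameter, 90 mm tall. Leave it.
- spatula: loose spatula lying on the table beyond the tray. Leave it.
- jug: loose white plastic jug, 104 mm diameter, 130 mm tall. Leave it.
Things that resemble listed ones, but are neither listed nor needed, are in the scene too. What is shaped like the nozzle but black or brown is not meant.

How it is judged:
By the outcome, as a careful person would: the job done as asked, in the order asked, and still so for the second after the job is handed in, with the robot touching nothing.
It also fails if it takes over 67 s, if anything falls off the work surface, if the arm or the gripper's body presses on something with over 40 N, if the wrist force passes 120 N, or if a joint passes its speed limit or range.

## Working session

There is one attempt and no reset: what is moved stays moved. The work goes in short steps, Python scripts to look and compute and a tool call to move; the robot and the scene stay as the last step left them, time stands still between calls to the robot, and variables do not carry over. Pictures are saved under pics/ and viewed, and the job is handed in when it is done.

Besides the shell and the picture viewer there is one more tool, called after "Emit:" as name(argument=value, ...) on one line, values as JSON. move_arm: Moves the arm, as the interface text tells. Its arguments: {"type":"object","properties":{"motion":{"type":"array","items":{"type":"number"}},"claw":{"type":"number"},"force":{"type":"number"}},"required":["motion"]}

```bash
mkdir -p pics; ls
python3 - <<'E'
from rig import env, optics, finder
import cv2, numpy as np
np.set_printoptions(precision=4,suppress=True)
s=env.observe()
for k,v in s.items(): print(k,v)
for n in ["scene","side","wrist"]:
    im=optics.grab_frame(n); cv2.imwrite(f"pics/{n}0.png",im)
    c=optics.calibration(n)
    print(n,{k:np.array(v).round(4).tolist() for k,v in c.items()})
print(env.observe()["time"])
E
```

```text
pics
time 0.0
joints [ 1.232   0.4239  1.6307 -0.      1.0886 -0.019 ]
qd [-0.0009  0.0017 -0.0006 -0.0019  0.0003 -0.0002]
joint_efforts [  0.0004 -55.7394 -28.174    0.       0.0073   0.    ]
position [0.1963 0.5928 0.2292]
tcp_rot [-0.5729  0.5736  0.4136 -0.4145]
ft_force [ 0.0844 -1.2176  1.0026]
wrist_torque [-0.0086 -0.0823 -0.0168]
finger_gap 0.08557765795690217
scene {'K': [[476.5538, 0.0, 320.9], [0.0, 476.5538, 242.3113], [0.0, 0.0, 1.0]], 'world_to_cam': [[-0.4712, 0.882, 0.0042, 0.1683], [0.5002, 0.2712, -0.8223, -0.2], [-0.7264, -0.3854, -0.569, 1.6136], [0.0, 0.0, 0.0, 1.0]]}
side {'K': [[609.7185, 0.0, 320.8266], [0.0, 609.7185, 234.2344], [0.0, 0.0, 1.0]], 'world_to_cam': [[0.5318, -0.8468, 0.0054, -0.1931], [-0.6259, -0.3974, -0.6711, 0.4486], [0.5704, 0.3535, -0.7414, 1.1331], [0.0, 0.0, 0.0, 1.0]]}
wrist {'K': [[338.5525, 0.0, 316.2936], [0.0, 338.5525, 238.7546], [0.0, 0.0, 1.0]], 'mount': [[1.0, 0.0003, 0.0004, 0.0005], [-0.0002, -0.2751, 0.9614, -0.1442], [0.0004, -0.9614, -0.2751, 0.0705], [0.0, 0.0, 0.0, 1.0]]}
0.15
```

View pics/scene0.png

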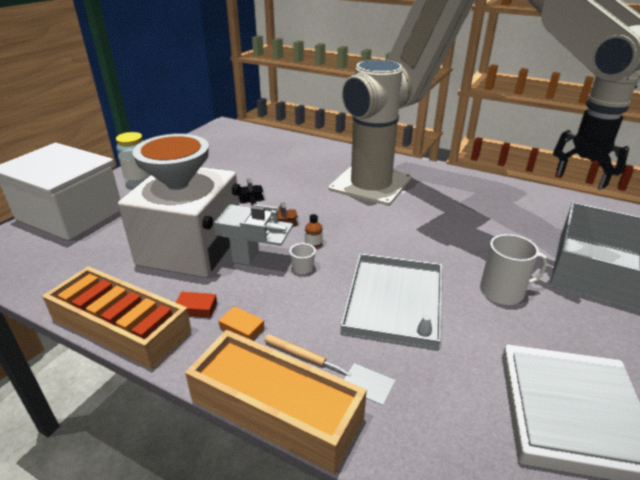

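View pics/side0.png

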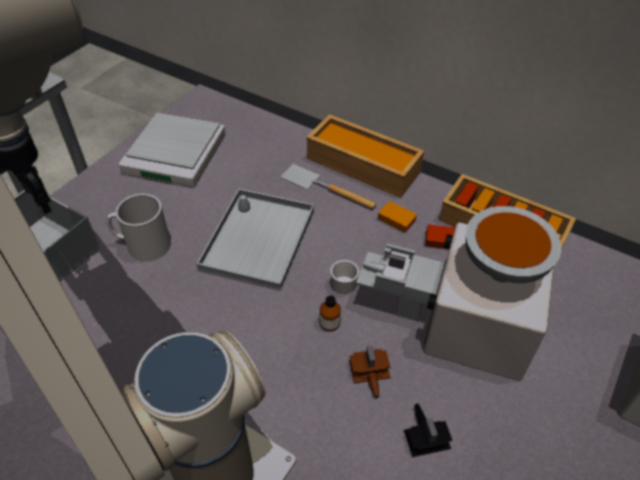

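View pics/wrist0.png

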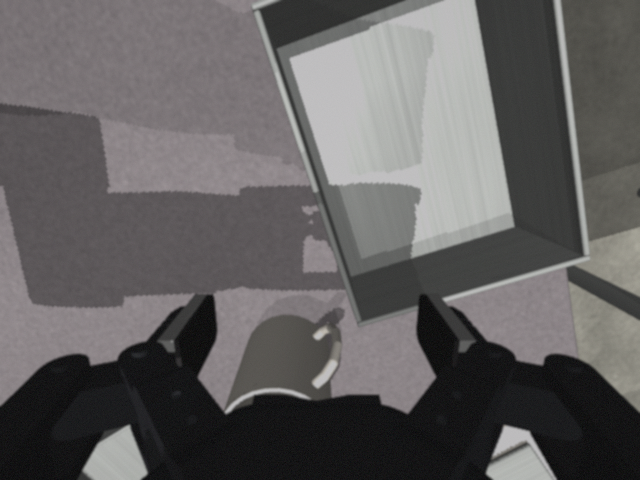

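```bash
cat > h.py <<'E'
import numpy as np, cv2
from scipy.spatial.transform import Rotation as Rt
np.set_printoptions(precision=4,suppress=True)
from rig import env, optics, finder
def R(q): return Rt.from_quat([q[1],q[2],q[3],q[0]]).as_matrix()
def cam(n,s=None):
    c=optics.calibration(n); K=np.array(c["K"])
    if n!="wrist": return K,np.array(c["world_to_cam"])
    s=s or env.observe()
    T=np.eye(4); T[:3,:3]=R(s["tcp_rot"]); T[:3,3]=s["position"]
    return K,np.linalg.inv(T@np.array(c["mount"]))
def proj(n,P,s=None):
    K,W=cam(n,s); P=np.atleast_2d(P); p=(W[:3,:3]@P.T).T+W[:3,3]; u=(K@p.T).T; return u[:,:2]/u[:,2:]
def unproj(n,uv,z,s=None):
    K,W=cam(n,s); uv=np.atleast_2d(uv); d=np.c_[uv,np.ones(len(uv))]@np.linalg.inv(K).T
    Rw=W[:3,:3]; c=-Rw.T@W[:3,3]; d=d@Rw; t=(z-c[2])/d[:,2]; return c+d*t[:,None]
def tri(obs,s=None):
    # obs list of (cam,uv)
    A=[];b=[]
    for n,uv in obs:
        K,W=cam(n,s); d=np.linalg.inv(K)@np.array([*uv,1.]); Rw=W[:3,:3]; c=-Rw.T@W[:3,3]; d=Rw.T@d; d/=np.linalg.norm(d)
        M=np.eye(3)-np.outer(d,d); A.append(M); b.append(M@c)
    x=np.linalg.solve(sum(A),sum(b)); return x
E
python3 - <<'E'
from h import *
s=env.observe(); print(R(s["tcp_rot"]))
ims={n:optics.grab_frame(n) for n in ["scene","side"]}
for n in ims:
    for k in ["nozzle","tray","filler","ridge","plate","drip_cup","oil_bottle"]:
        r=finder.search_frame(k,n)
        print(n,k,[(np.round(d["extent"]).tolist(),round(d["score"],2)) for d in r[:4]])
cv2.imwrite("pics/sc1.png",cv2.resize(ims["scene"][150:300,180:360],None,fx=4,fy=4,interpolation=cv2.INTER_CUBIC))
cv2.imwrite("pics/si1.png",cv2.resize(ims["side"][200:350,320:500],None,fx=4,fy=4,interpolation=cv2.INTER_CUBIC))
print(env.observe()["time"])
E
```

```text
[[ 0.3144 -0.0004 -0.9493]
 [ 0.9493 -0.0011  0.3144]
 [-0.0012 -1.      0.    ]]
scene nozzle [([247.0, 202.0, 288.0, 236.0], 0.91), ([278.0, 202.0, 296.0, 226.0], 0.85), ([236.0, 181.0, 263.0, 204.0], 0.55), ([247.0, 207.0, 272.0, 222.0], 0.51)]
scene tray [([345.0, 252.0, 446.0, 348.0], 0.7)]
scene filler [([121.0, 137.0, 292.0, 276.0], 0.72), ([250.0, 205.0, 271.0, 226.0], 0.31)]
scene ridge [([239.0, 180.0, 259.0, 195.0], 0.68), ([250.0, 207.0, 271.0, 224.0], 0.53), ([118.0, 134.0, 293.0, 277.0], 0.29)]
scene plate [([248.0, 207.0, 272.0, 228.0], 0.71), ([235.0, 177.0, 262.0, 198.0], 0.62)]
scene drip_cup [([289.0, 245.0, 317.0, 270.0], 0.97)]
scene oil_bottle [([300.0, 214.0, 321.0, 249.0], 0.84)]
side nozzle [([360.0, 252.0, 409.0, 279.0], 0.9), ([351.0, 346.0, 391.0, 398.0], 0.76), ([405.0, 404.0, 450.0, 454.0], 0.6), ([238.0, 198.0, 252.0, 214.0], 0.53)]
side tray [([193.0, 190.0, 313.0, 286.0], 0.66)]
side filler [([355.0, 205.0, 562.0, 384.0], 0.88)]
side ridge [([384.0, 256.0, 410.0, 278.0], 0.86), ([351.0, 344.0, 391.0, 374.0], 0.82), ([406.0, 419.0, 451.0, 452.0], 0.82), ([107.0, 195.0, 174.0, 258.0], 0.5)]
side plate [([384.0, 251.0, 410.0, 280.0], 0.76), ([408.0, 418.0, 450.0, 452.0], 0.6), ([379.0, 201.0, 415.0, 232.0], 0.53)]
side drip_cup [([329.0, 262.0, 359.0, 294.0], 0.9)]
side oil_bottle [([319.0, 297.0, 343.0, 330.0], 0.91), ([194.0, 192.0, 312.0, 289.0], 0.41)]
0.95
```

View pics/sc1.png

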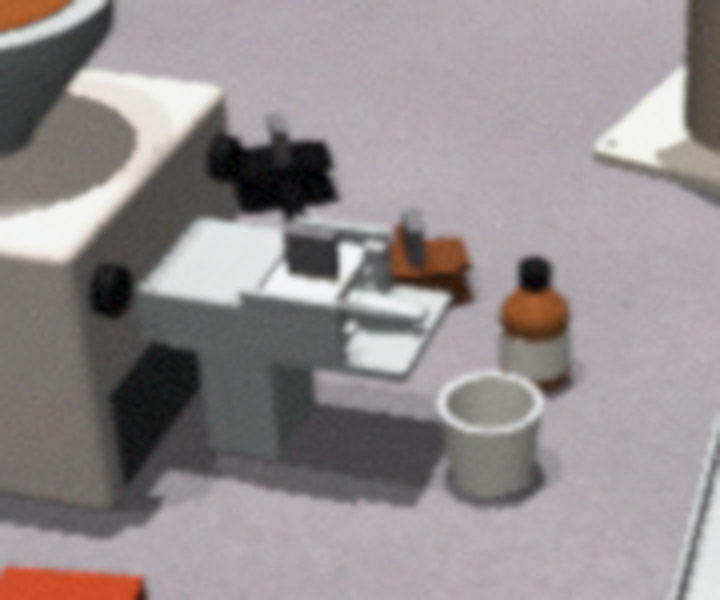

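View pics/si1.png

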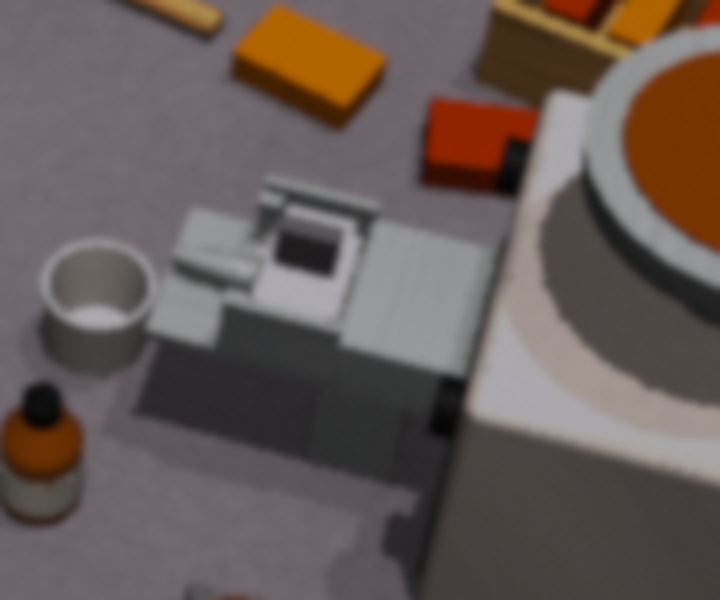

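Run:
```python
from h import *
def sc(u,v): return (180+u/4,150+v/4)
def si(u,v): return (320+u/4,200+v/4)
print("floor front scene",unproj("scene",[sc(450,290),sc(405,378)],0.095))
print("floor front side",unproj("side",[si(150,335),si(190,210)],0.095))
print("housing front scene",unproj("scene",[sc(222,92),sc(75,262)],0.19))
print("housing front side",unproj("side",[si(472,415),si(552,92)],0.19))
# tray
print("tray rim scene",unproj("scene",[(362,256),(442,261),(440,345),(342,333)],0.028))
print("tray rim side",unproj("side",[(239,191),(314,206),(280,285),(200,267)],0.028))
# ridge
print("ridge tri",tri([("scene",(258.5,208)),("side",(398,254.5))]))
```

```text
floor front scene [[ 0.4671 -0.0248  0.095 ]
 [ 0.5651  0.0024  0.095 ]]
floor front side [[ 0.4632 -0.03    0.095 ]
 [ 0.5522 -0.005   0.095 ]]
housing front scene [[ 0.4576 -0.2013  0.19  ]
 [ 0.6703 -0.1459  0.19  ]]
housing front side [[ 0.438  -0.2162  0.19  ]
 [ 0.655  -0.163   0.19  ]]
tray rim scene [[0.4301 0.1586 0.028 ]
 [0.353  0.3457 0.028 ]
 [0.635  0.424  0.028 ]
 [0.6997 0.2331 0.028 ]]
tray rim side [[0.6089 0.4088 0.028 ]
 [0.6679 0.2124 0.028 ]
 [0.4114 0.141  0.028 ]
 [0.3545 0.3297 0.028 ]]
ridge tri [ 0.5329 -0.0829  0.1563]
```

Run:
```python
import cv2
a=cv2.imread("pics/scene0.png"); b=cv2.imread("pics/side0.png")
cv2.imwrite("pics/sc2.png",cv2.resize(a[240:360,330:460],None,fx=5,fy=5,interpolation=cv2.INTER_CUBIC))
cv2.imwrite("pics/si2.png",cv2.resize(b[180:300,190:330],None,fx=5,fy=5,interpolation=cv2.INTER_CUBIC))
```

```text
(no output)
```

View pics/sc2.png

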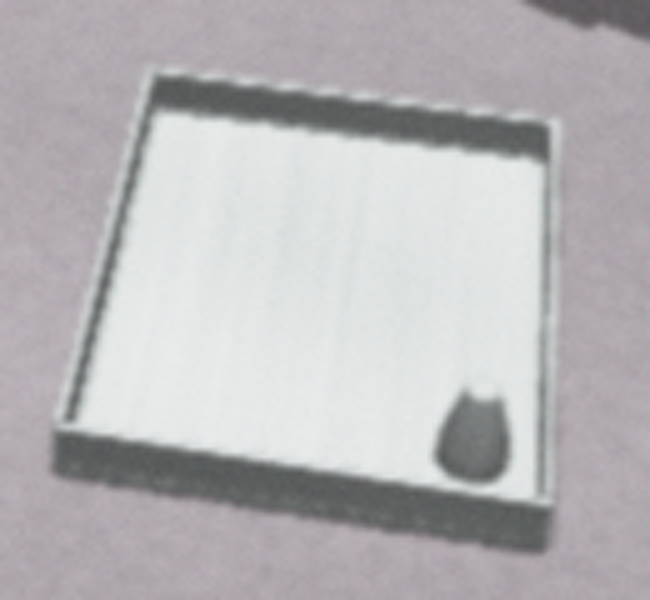

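View pics/si2.png

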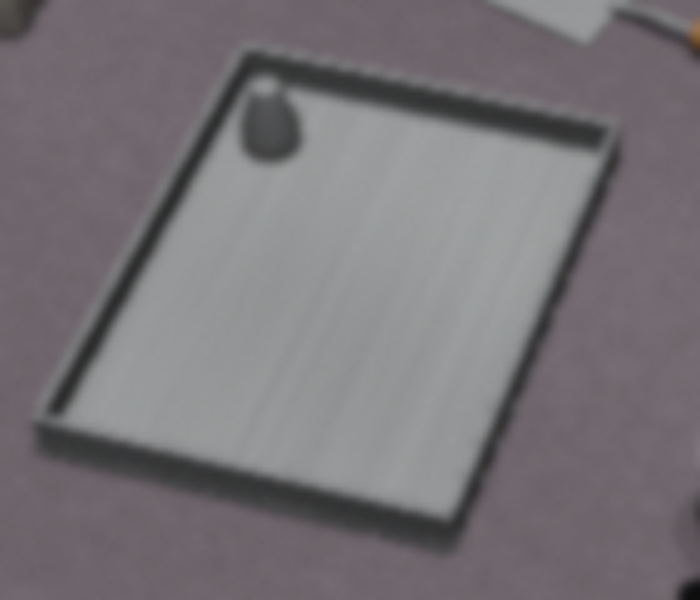

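Run:
```python
from h import *
a=unproj("scene",[(360,254),(442,264.4),(440,341),(341.6,326)],0.028)
b=unproj("side",[(281.6,285),(197.4,265),(239,190.4),(313.4,205.6)],0.028)
print(a,b)
for P in (a,b):
    print("ctr",P.mean(0),"x len",np.linalg.norm(P[3]-P[0]),np.linalg.norm(P[2]-P[1]),"y",np.linalg.norm(P[1]-P[0]),np.linalg.norm(P[2]-P[3]))
    for i,j in ((0,3),(1,2),(0,1),(3,2)):
        d=P[j]-P[i]; print(np.degrees(np.arctan2(d[1],d[0])))
```

```text
[[0.4246 0.1505 0.028 ]
 [0.3669 0.3498 0.028 ]
 [0.6242 0.4208 0.028 ]
 [0.6816 0.2233 0.028 ]] [[0.4133 0.1379 0.028 ]
 [0.3559 0.3388 0.028 ]
 [0.6107 0.4102 0.028 ]
 [0.6683 0.2145 0.028 ]]
ctr [0.5243 0.2861 0.028 ] x len 0.2671285775477644 0.26684473988862484 y 0.20751555331317179 0.20572490333699128
15.822966522353443
15.43810870729262
106.11962393281856
106.20293478404233
ctr [0.5121 0.2754 0.028 ] x len 0.2662146148063626 0.2646137994788903 y 0.2089293407277238 0.20403063832964372
16.71588960165022
15.658465489809402
105.9518260096326
106.39569744394014
```

Run:
```python
from h import *
s=env.observe(); p=np.array(s["position"]); A=R(s["tcp_rot"])
# finger tips open: +-42.5mm in tool x, 12 mm ahead of TCP (13mm back)
P=[p+A@np.array([dx,dy,0]) for dx in (-.0425,.0425) for dy in (0,0.012,.025)]+[p,np.zeros(3)]
for n in ("scene","side"): print(n,proj(n,P))
a=cv2.imread("pics/scene0.png"); b=cv2.imread("pics/side0.png")
ua=proj("scene",P); ub=proj("side",P)
def mk(im,u,x0,y0,x1,y1,f):
    c=cv2.resize(im[y0:y1,x0:x1],None,fx=f,fy=f,interpolation=cv2.INTER_CUBIC)
    for q in u: cv2.circle(c,(int((q[0]-x0)*f),int((q[1]-y0)*f)),3,(0,0,255),-1)
    return c
cv2.imwrite("pics/sc3.png",mk(a,ua,540,110,640,210,6)); cv2.imwrite("pics/si3.png",mk(b,ub,0,120,100,270,4))
cv2.imwrite("pics/sc4.png",mk(a,ua,310,40,430,210,3))
```

```text
scene [[560.1656 180.4551]
 [558.7158 184.9371]
 [557.1645 189.7325]
 [596.9936 193.045 ]
 [595.2467 197.6555]
 [593.3786 202.5856]
 [578.1612 186.607 ]
 [370.5975 183.2592]]
side [[ 49.0778 214.8741]
 [ 50.948  218.8712]
 [ 52.9447 223.1387]
 [ 32.9212 192.7477]
 [ 34.8385 196.7614]
 [ 36.8864 201.0488]
 [ 40.8619 203.6224]
 [216.9432 475.6274]]
```

View pics/sc3.png

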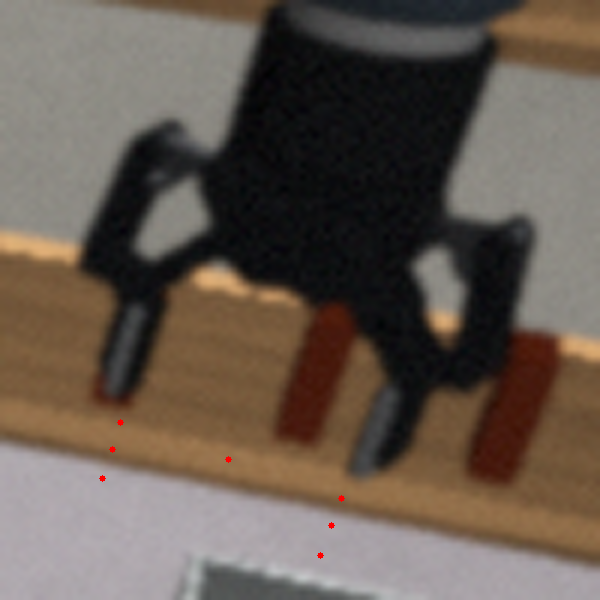

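View pics/si3.png

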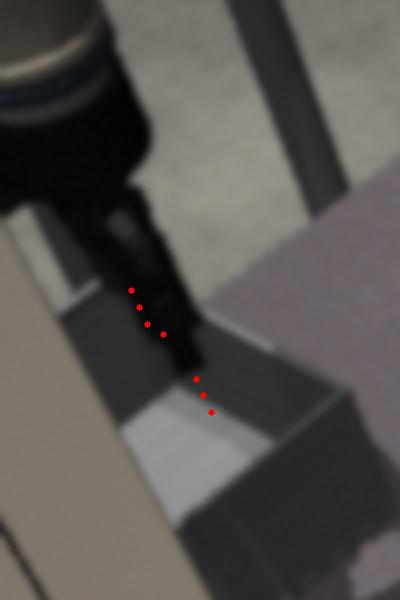

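The clipped white nozzle shows at scene (268,218) / side (385,265). The black nozzle-shaped thing (scene 250,190) and the brown one (scene 285,215) are look-alikes lying on the table. The flat tray with the cone is at scene (395,300). The two fixed cameras disagree by about 12 mm, so I'll use the wrist camera over the machine to decide.

Emit:
move_arm(motion=[0,-0.05,0,0,-0.02,-0.07,-0.02,0.03,-0.05,-0.07,-0.05,0.09,-0.09,-0.07,-0.09,0.17,-0.13,-0.07,-0.13,0.25,-0.17,-0.07,-0.17,0.33,-0.21,-0.07,-0.21,0.41,-0.25,-0.07,-0.25,0.49,-0.29,-0.07,-0.29,0.57,-0.32,-0.07,-0.32,0.63], claw=1)

```text
time: 2.2
position: [0.4003, 0.187, 0.3004]
tcp_rot: [-0.674, 0.674, 0.215, -0.215]
ft_force: [0.2, 1.1, 0.4]
finger_gap: 0.0852
```

Run:
```python
from h import *
import json
s=env.observe(); im=optics.grab_frame("wrist"); cv2.imwrite("pics/w1.png",im); json.dump({k:np.array(v).tolist() for k,v in s.items()},open("w1.json","w"))
print(s["position"],s["time"])
```

```text
[0.4003 0.187  0.3004] 2.2
```

View pics/w1.png

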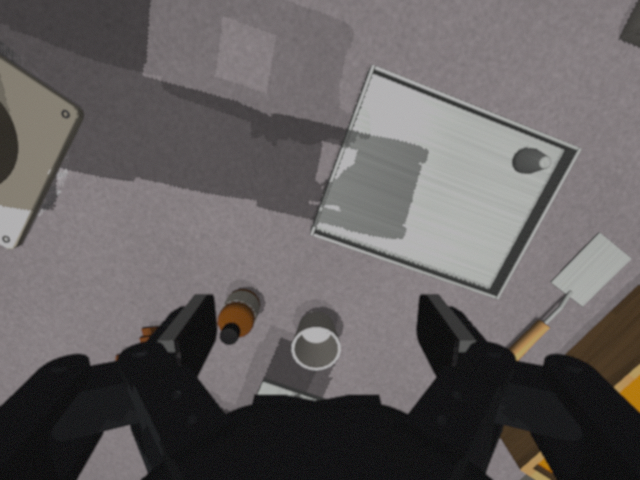

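Emit:
move_arm(motion=[0,0,-0.04,0.06,-0.01,0,-0.09,0.13,-0.02,0,-0.14,0.2,-0.03,0,-0.19,0.27,-0.03,0,-0.23,0.348,-0.03,0,-0.23,0.348,-0.03,0,-0.23,0.348])

```text
time: 3.12
position: [0.5085, -0.0152, 0.2998]
tcp_rot: [0.701, -0.7, -0.096, 0.097]
ft_force: [-0.3, 0.1, 0.3]
finger_gap: 0.0853
```

The wrist picture shows the tray (corners near (373,68), (578,150), (497,296), (313,233)), the cone at (530,160), the drip cup at (318,340) and the bottle at (237,315).

```bash
cat >> h.py <<'E'
import json
def snap(tag,n="wrist"):
    s=env.observe(); im=optics.grab_frame(n); cv2.imwrite(f"pics/{tag}.png",im); s={k:np.array(v).tolist() for k,v in s.items()}; json.dump(s,open(f"{tag}.json","w")); return s,im
def load(tag): return json.load(open(f"{tag}.json"))
E
python3 - <<'E'
from h import *
s,im=snap("w2"); print(s["position"],s["time"]); print(R(s["tcp_rot"]))
s1=load("w1")
P=unproj("wrist",[(313,233),(373,68),(578,150),(497,296)],0.028,s1)
print(P,P.mean(0))
for i,j in ((0,3),(1,2),(0,1),(3,2)):
    d=P[j]-P[i]; print(np.linalg.norm(d),np.degrees(np.arctan2(d[1],d[0])))
E
```

```text
[0.5085022187572584, -0.015238825864366414, 0.2997817170916851] 3.125
[[ 0.9629 -0.0009 -0.27  ]
 [ 0.27    0.0003  0.9629]
 [-0.0008 -1.      0.0006]]
[[0.4205 0.151  0.028 ]
 [0.3649 0.3459 0.028 ]
 [0.6185 0.4174 0.028 ]
 [0.6729 0.2229 0.028 ]] [0.5192 0.2843 0.028 ]
0.2623818964960194 15.88711449183885
0.26352564905361997 15.747216751849598
0.20262725371710047 105.93091054219838
0.20198616763840033 105.606832232464
```

View pics/w2.png

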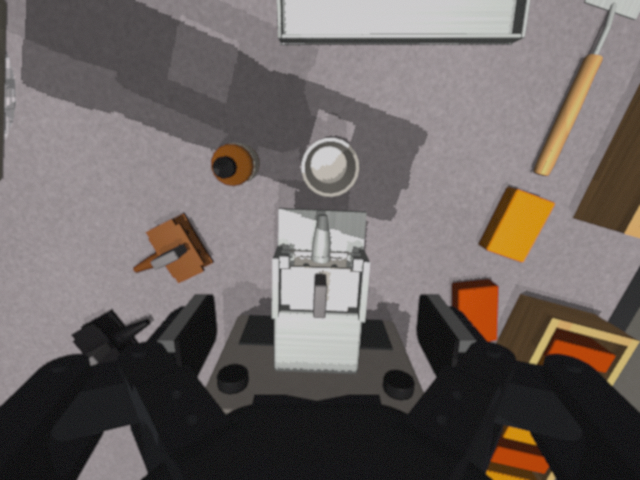

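Run:
```python
import cv2
a=cv2.imread("pics/w2.png"); b=cv2.imread("pics/w1.png")
cv2.imwrite("pics/w2c.png",cv2.resize(a[195:315,250:390],None,fx=5,fy=5,interpolation=cv2.INTER_CUBIC))
cv2.imwrite("pics/w1c.png",cv2.resize(b[55:305,300:590],None,fx=2.5,fy=2.5,interpolation=cv2.INTER_CUBIC))
```

```text
(no output)
```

View pics/w2c.png

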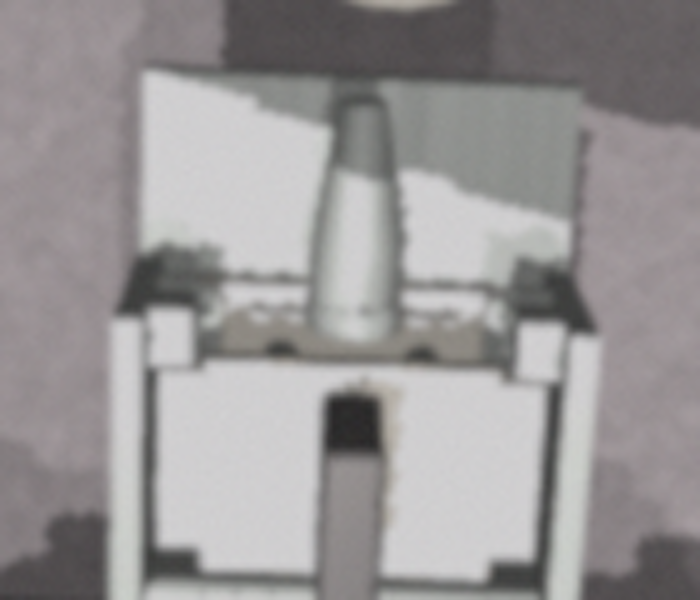

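View pics/w1c.png

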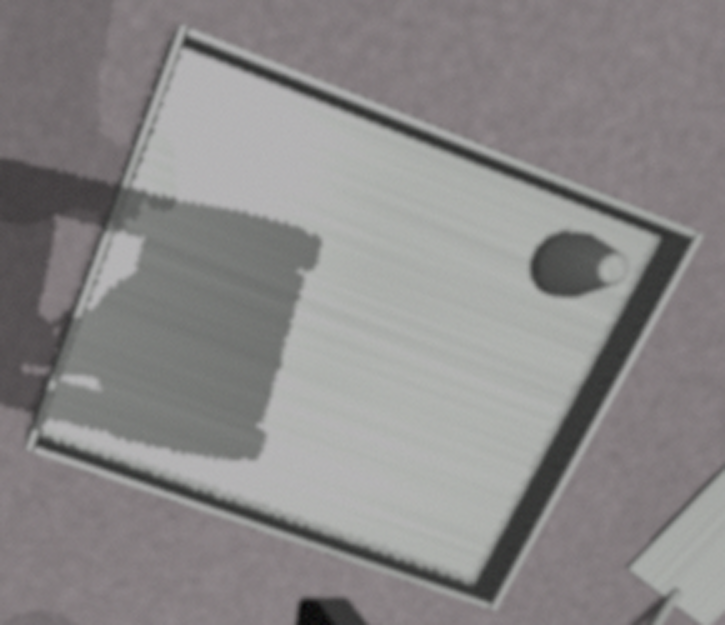

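Run:
```python
from h import *
s1=load("w1"); s2=load("w2")
P=unproj("wrist",[(310.8,233.8),(373.2,65.4),(580.8,149),(497.6,298.2)],0.028,s1)
print(P.mean(0))
for i,j in ((0,3),(1,2),(0,1),(3,2)):
    d=P[j]-P[i]; print(np.linalg.norm(d),np.degrees(np.arctan2(d[1],d[0])))
f=unproj("wrist",[(278,208.6),(366.4,212.6)],0.095,s2); d=f[1]-f[0]
print("floor front",f,f.mean(0),np.linalg.norm(d),np.degrees(np.arctan2(d[1],d[0])))
f=unproj("wrist",[(272,258.6),(370,261)],0.137,s2); d=f[1]-f[0]
print("cheek front outer",f,f.mean(0),np.linalg.norm(d),np.degrees(np.arctan2(d[1],d[0])))
f=unproj("wrist",[(315,286),(326,286)],0.158,s2); print("ridge front top",f)
a=cv2.imread("pics/w2.png")
cv2.imwrite("pics/w2d.png",cv2.resize(a[240:390,200:440],None,fx=3.3,fy=3.3,interpolation=cv2.INTER_CUBIC))
```

```text
[0.5196 0.2844 0.028 ]
0.2669709132238661 15.738619735826378
0.2668361294485831 15.662394878409565
0.2070845879487459 105.51322874242845
0.20672911079794096 105.55026271381294
floor front [[ 0.4685 -0.0226  0.095 ]
 [ 0.5588 -0.0017  0.095 ]] [ 0.5136 -0.0122  0.095 ] 0.09270074494956793 13.074600610873407
cheek front outer [[ 0.4771 -0.0624  0.137 ]
 [ 0.5684 -0.0392  0.137 ]] [ 0.5228 -0.0508  0.137 ] 0.09414638409400793 14.234727199416211
ridge front top [[ 0.5221 -0.0696  0.158 ]
 [ 0.5318 -0.0669  0.158 ]]
```

View pics/w2d.png

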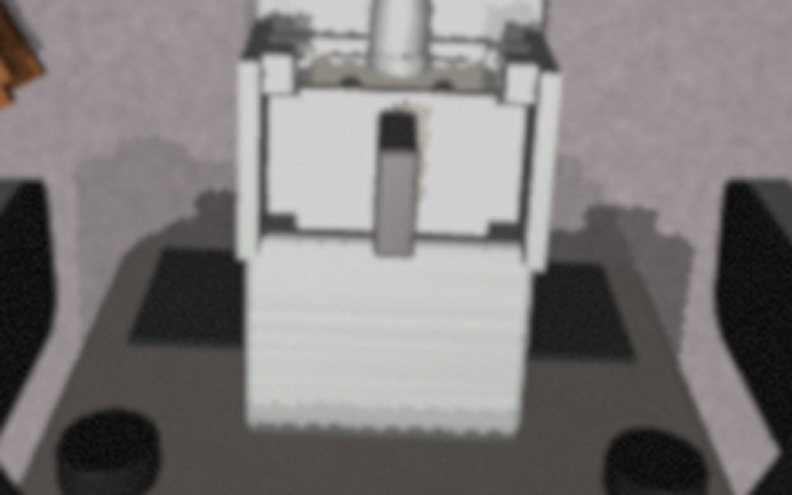

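Run:
```python
from h import *
s2=load("w2")
q=lambda u,v:(200+u/3.3,240+v/3.3)
for nm,pts,z in (("cheekL",[q(239,63),q(237,258)],.137),("cheekR",[q(560,72),q(547,270)],.137),("cheek back",[q(237,258),q(547,270)],.137),("cheek front",[q(239,63),q(560,72)],.137),("ridge",[q(397,150),q(395,256)],.158),("ridgeL",[q(379,150),q(375,255)],.158),("ridgeR",[q(416.5,150),q(413.5,256)],.158),
  ("head back edge",[q(245,430),q(520,434)],.137),("plate front",[q(268,87),q(505,95)],.126)):
    f=unproj("wrist",pts,z,s2); d=f[1]-f[0]; print(nm,f[:,:2].ravel(),f.mean(0)[:2],"len",np.linalg.norm(d),"ang",np.degrees(np.arctan2(d[1],d[0])))
print("tool x ang",np.degrees(np.arctan2(*R(s2["tcp_rot"])[[1,0],0])))
```

```text
cheekL [ 0.4776 -0.0628  0.492  -0.1244] [ 0.4848 -0.0936] len 0.06330250042620869 ang -76.9059927496274
cheekR [ 0.5684 -0.0401  0.5847 -0.1026] [ 0.5765 -0.0713] len 0.06455268783701999 ang -75.37412641613271
cheek back [ 0.492  -0.1244  0.5847 -0.1026] [ 0.5383 -0.1135] len 0.09522527718130369 ang 13.263915949872441
cheek front [ 0.4776 -0.0628  0.5684 -0.0401] [ 0.523  -0.0514] len 0.09351136059589253 ang 14.018942590789822
ridge [ 0.5266 -0.0678  0.5351 -0.0994] [ 0.5309 -0.0836] len 0.03274304461256871 ang -75.12355890689261
ridgeL [ 0.5218 -0.0692  0.5295 -0.1007] [ 0.5257 -0.0849] len 0.032444933494772114 ang -76.39383477229318
ridgeR [ 0.5319 -0.0663  0.5401 -0.098 ] [ 0.536  -0.0822] len 0.03274425699185878 ang -75.34786341986671
head back edge [ 0.509  -0.1837  0.5946 -0.1611] [ 0.5518 -0.1724] len 0.08848665393894703 ang 14.780913158873798
plate front [ 0.4875 -0.072   0.5574 -0.055 ] [ 0.5225 -0.0635] len 0.07196588976103822 ang 13.661613487367104
tool x ang 15.664518106209727
```

Emit:
move_arm(motion=[0.0,0,-0.03,0.015,0.003,0.01,-0.06,0.031,0.003,0.03,-0.072,0.031,0.003,0.06,-0.072,0.031,0.003,0.06,-0.072,0.031,0.003,0.06,-0.072,0.031], claw=0.4, force=20)

```text
time: 3.92
position: [0.5317, -0.0833, 0.241]
tcp_rot: [-0.702, 0.702, 0.086, -0.085]
ft_force: [-0.0, -0.3, -0.2]
finger_gap: 0.034
```

Run:
```python
from h import *
s,im=snap("w3"); print(s["position"],s["time"],s["finger_gap"]); print(R(s["tcp_rot"]))
_,a=snap("sc5","scene"); _,b=snap("si5","side")
p=np.array(s["position"]); A=R(s["tcp_rot"]); print(proj("scene",p),proj("side",p),proj("wrist",p,s))
u=proj("scene",p)[0].astype(int); v=proj("side",p)[0].astype(int); print(u,v)
c1=cv2.resize(a[u[1]-50:u[1]+50,u[0]-60:u[0]+60],None,fx=6,fy=6,interpolation=cv2.INTER_CUBIC)
c2=cv2.resize(b[v[1]-50:v[1]+50,v[0]-60:v[0]+60],None,fx=6,fy=6,interpolation=cv2.INTER_CUBIC)
cv2.imwrite("pics/sc5c.png",c1);cv2.imwrite("pics/si5c.png",c2)
```

```text
[0.5317056287200388, -0.08334052801685991, 0.24104120635874962] 3.925 0.03397042103892254
[[ 0.9705  0.001  -0.241 ]
 [ 0.241  -0.0001  0.9705]
 [ 0.0009 -1.     -0.0003]]
[[255.1865 176.5833]] [[401.0454 227.8751]] [[316.7472 299.3464]]
[255 176] [401 227]
```

View pics/w3.png

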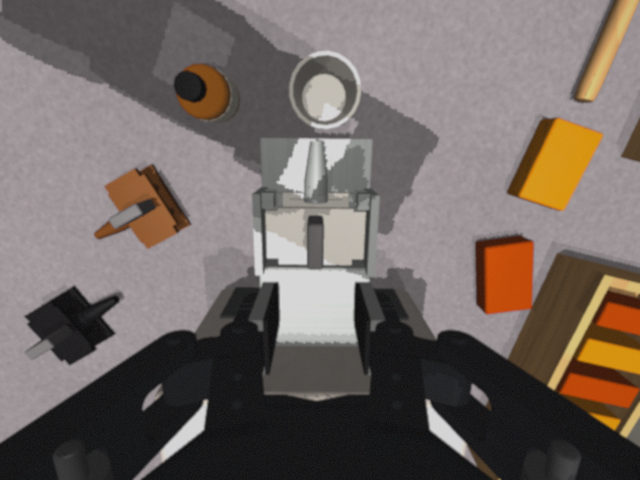

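View pics/sc5c.png

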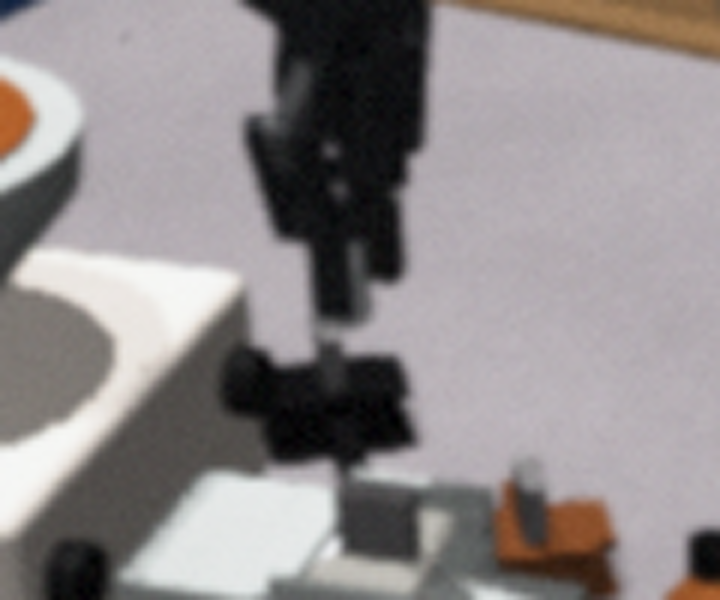

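View pics/si5c.png

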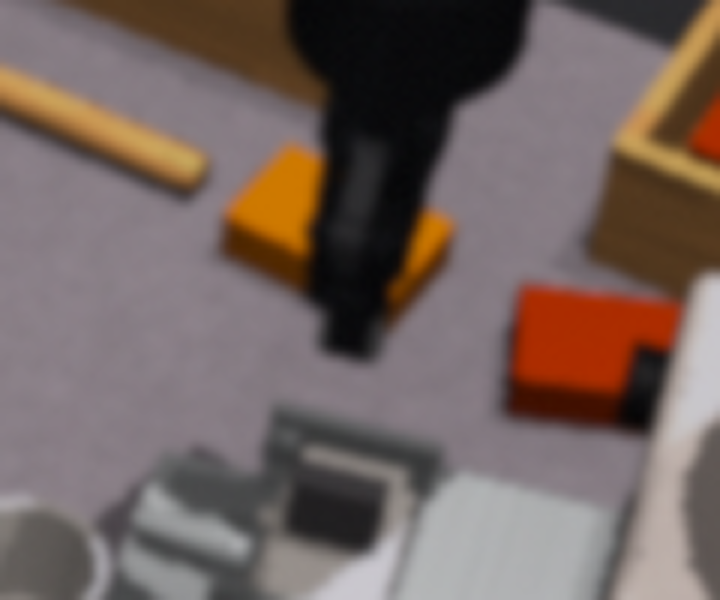

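Run:
```python
from h import *
s=load("w3"); p=np.array(s["position"]); A=R(s["tcp_rot"])
for sx in (.017,-.017):
  for dy in (-.01,0,.01,.02,.025):
    q=p+A@np.array([sx,dy,0]); print(sx,dy,"scene",proj("scene",q)[0],"side",proj("side",q)[0],"wrist",proj("wrist",[q+A@np.array([0,0,.011])],s)[0])
```

```text
0.017 -0.01 scene [252.2622 175.9211] side [403.4723 218.6507] wrist [356.3399 286.4408]
0.017 0 scene [252.5934 179.7978] side [402.9536 222.043 ] wrist [353.8757 277.4738]
0.017 0.01 scene [252.9213 183.6349] side [402.4411 225.395 ] wrist [351.6991 269.5536]
0.017 0.02 scene [253.2458 187.4331] side [401.9346 228.7073] wrist [349.7626 262.5069]
0.017 0.025 scene [253.4068 189.3178] side [401.6836 230.3488] wrist [348.8723 259.2672]
-0.017 -0.01 scene [257.4201 169.6301] side [399.6075 230.4301] wrist [277.2224 286.3837]
-0.017 0 scene [257.7176 173.4456] side [399.1031 233.8112] wrist [279.6619 277.4216]
-0.017 0.01 scene [258.0121 177.2231] side [398.6048 237.1512] wrist [281.8167 269.5055]
-0.017 0.02 scene [258.3038 180.9632] side [398.1125 240.4511] wrist [283.7339 262.4624]
-0.017 0.025 scene [258.4485 182.8194] side [397.8686 242.0861] wrist [284.6153 259.2244]
```

Run:
```python
import cv2
a=cv2.imread("pics/w3.png")
c=cv2.resize(a[180:400,220:420],None,fx=4,fy=4,interpolation=cv2.INTER_CUBIC)[:600*1]
import numpy as np
c=cv2.resize(a[200:350,220:420],None,fx=4,fy=4,interpolation=cv2.INTER_CUBIC)
c=np.clip(255*(c/255.)**0.45,0,255).astype('uint8')
cv2.imwrite("pics/w3c.png",c)
```

```text
(no output)
```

View pics/w3c.png

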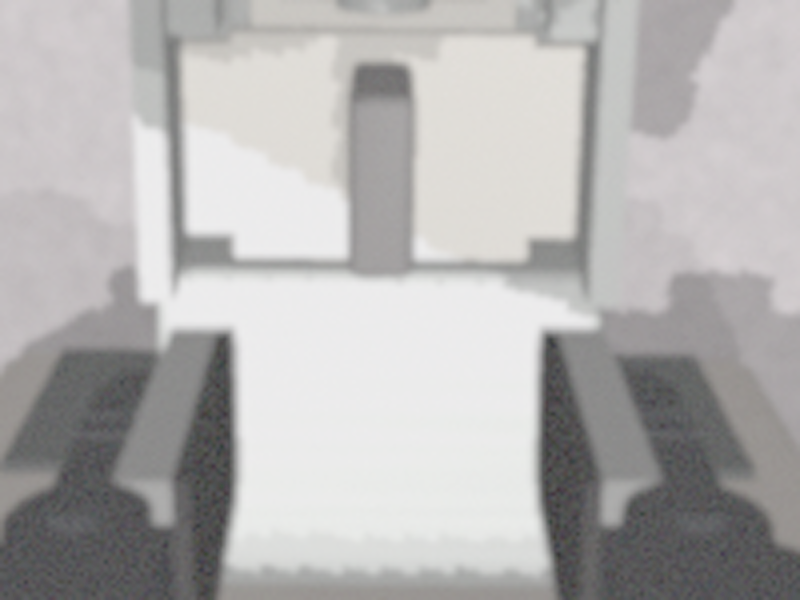

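Run:
```python
from h import *
s=load("w3"); p=np.array(s["position"]); A=R(s["tcp_rot"])
q=tri([("scene",(260,172.7)),("side",(399.3,236.2))]); print(q,"tool",A.T@(q-p), proj("scene",q),proj("side",q))
p0=np.array([0.1963,0.5928,0.2292]); A0=R([-0.5729,0.5736,0.4136,-0.4145])
q=tri([("scene",(558.3,176.7)),("side",(47.5,213))]); print(q,"tool",A0.T@(q-p0), proj("scene",q),proj("side",q))
for n in ("scene","side"):
    K,W=cam(n); print(n,-W[:3,:3].T@W[:3,3])
```

```text
[ 0.5087 -0.0885  0.2403] tool [-0.0236  0.0008  0.0006] [[258.9345 172.5646]] [[398.0164 236.3228]]
[0.1807 0.5481 0.2388] tool [-0.0474 -0.0095  0.0008] [[559.1345 176.2705]] [[ 48.3919 213.5434]]
scene [1.3515 0.5277 0.753 ]
side [-0.2629 -0.3858  1.1422]
```

Run:
```python
from h import *
s2=load("w2"); s3=load("w3")
def tri2(o):
    A=[];b=[]
    for s,uv in o:
        K,W=cam("wrist",s); d=np.linalg.inv(K)@np.array([*uv,1.]); Rw=W[:3,:3]; c=-Rw.T@W[:3,3]; d=Rw.T@d; d/=np.linalg.norm(d)
        M=np.eye(3)-np.outer(d,d); A.append(M); b.append(M@c)
    x=np.linalg.solve(sum(A),sum(b)); return x,[proj("wrist",x,s)[0]-np.array(uv) for s,uv in o]
for nm,a,b in (("ridge front",(320.3,285.5),(315.5,223.75)),("ridge far",(319.7,317.3),(315.5,268)),("floorL",(278,208.6),(261,138)),("floorR",(366.4,212.6),(372,138)),
   ("cheekFL",(272.7,258.8),(253.5,203)),("cheekFR",(369.7,261.8),(379.5,205))):
    print(nm,*tri2([(s2,a),(s3,b)]))
print("w3 only floor",unproj("wrist",[(261,138),(372,138)],.095,s3), "ridge",unproj("wrist",[(315.5,223.75),(315.5,268)],.158,s3))
a=cv2.imread("pics/w3.png")
cv2.imwrite("pics/w3d.png",cv2.resize(a[120:280,230:400],None,fx=4,fy=4,interpolation=cv2.INTER_CUBIC)[:600])
```

```text
ridge front [ 0.5268 -0.0676  0.1584] [array([ 0.2447, -0.0264]), array([-0.3236,  0.0444])]
ridge far [ 0.5349 -0.0991  0.1581] [array([-0.0512,  0.0079]), array([ 0.0671, -0.0121])]
floorL [ 0.4687 -0.0232  0.0916] [array([ 0.4589, -0.0991]), array([-0.5812,  0.1328])]
floorR [ 0.5576 -0.001   0.0997] [array([-0.1753, -0.0128]), array([0.2253, 0.0027])]
cheekFL [ 0.476  -0.0747  0.1054] [array([-0.6222,  0.2228]), array([ 0.7874, -0.2868])]
cheekFR [ 0.5798 -0.0528  0.0949] [array([0.5445, 0.088 ]), array([-0.6926, -0.0721])]
w3 only floor [[ 0.4696 -0.0228  0.095 ]
 [ 0.5582 -0.0008  0.095 ]] ridge [[ 0.527  -0.0676  0.158 ]
 [ 0.5349 -0.0992  0.158 ]]
```

View pics/w3d.png

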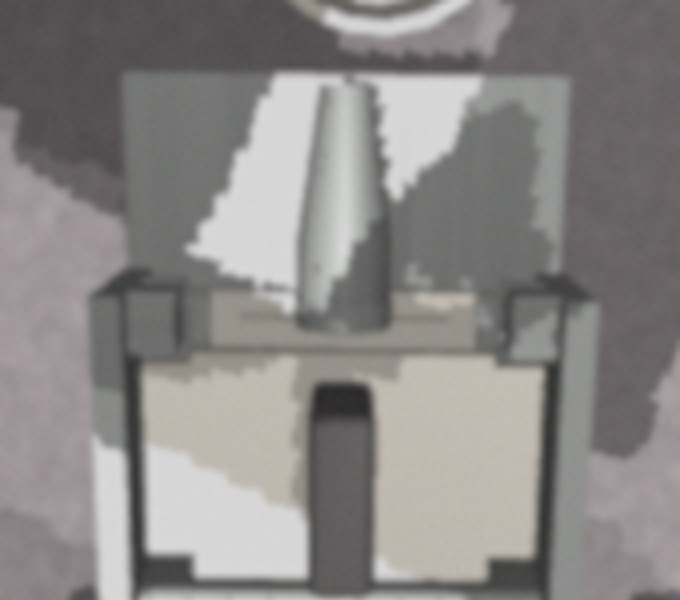

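Emit:
move_arm(motion=[-0.0005,0.02,0,0,-0.0005,0.04,0,0,-0.0005,0.055,0,0,-0.0005,0.066,0,0,-0.0005,0.071,0,0,-0.0005,0.071,0,0])

```text
time: 4.82
position: [0.5309, -0.0842, 0.169]
tcp_rot: [0.702, -0.702, -0.085, 0.085]
ft_force: [0.2, -0.6, -0.9]
finger_gap: 0.034
```

Run:
```python
from h import *
s,im=snap("w4"); print(s["position"],s["time"],s["finger_gap"],s["ft_force"])
_,b=snap("si6","side"); _,a=snap("sc6","scene")
p=np.array(s["position"])
v=proj("side",p)[0].astype(int); u=proj("scene",p)[0].astype(int)
cv2.imwrite("pics/si6c.png",cv2.resize(b[v[1]-50:v[1]+50,v[0]-60:v[0]+60],None,fx=6,fy=6,interpolation=cv2.INTER_CUBIC))
cv2.imwrite("pics/sc6c.png",cv2.resize(a[u[1]-50:u[1]+50,u[0]-60:u[0]+60],None,fx=6,fy=6,interpolation=cv2.INTER_CUBIC))
c=cv2.resize(im[180:330,220:420],None,fx=4,fy=4,interpolation=cv2.INTER_CUBIC)
cv2.imwrite("pics/w4c.png",np.clip(255*(c/255.)**0.5,0,255).astype('uint8'))
```

```text
[0.5309183275449979, -0.0842271614552863, 0.16897700139269142] 4.825 0.03403971339709509 [0.1723144371331524, -0.5638674205919572, -0.9489926396385568]
```

View pics/w4c.png

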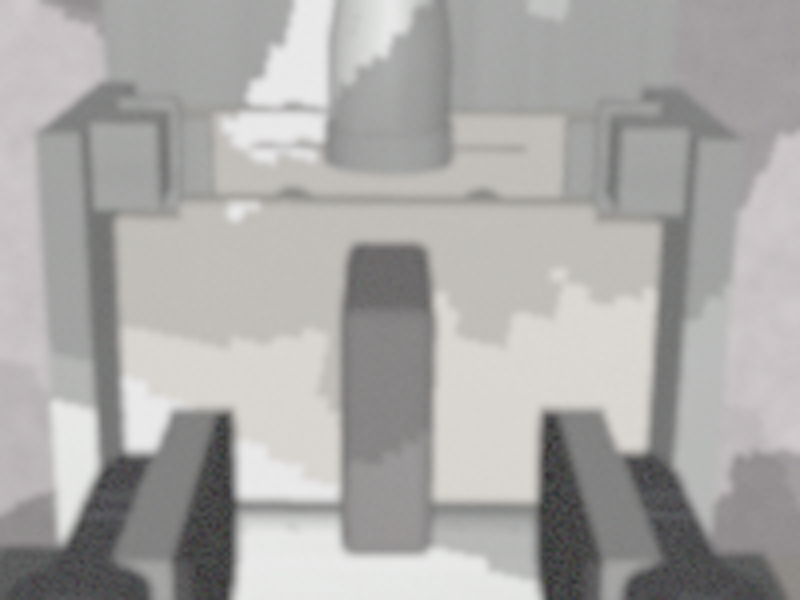

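View pics/si6c.png

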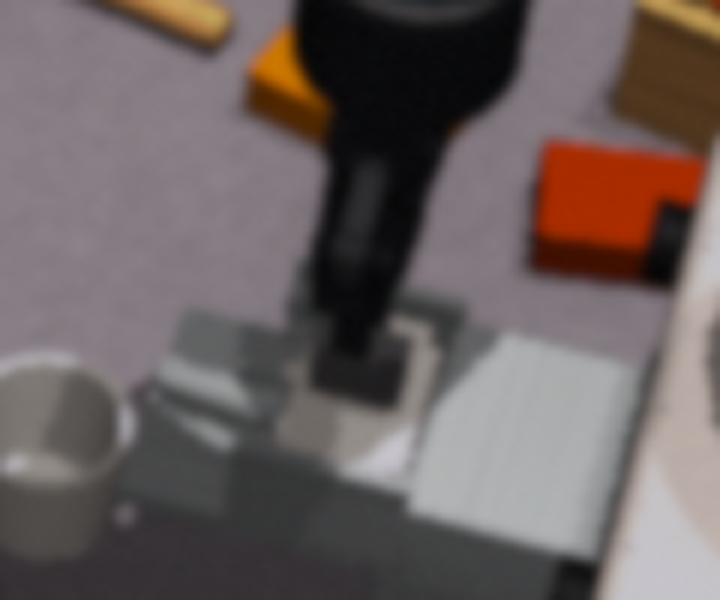

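View pics/sc6c.png

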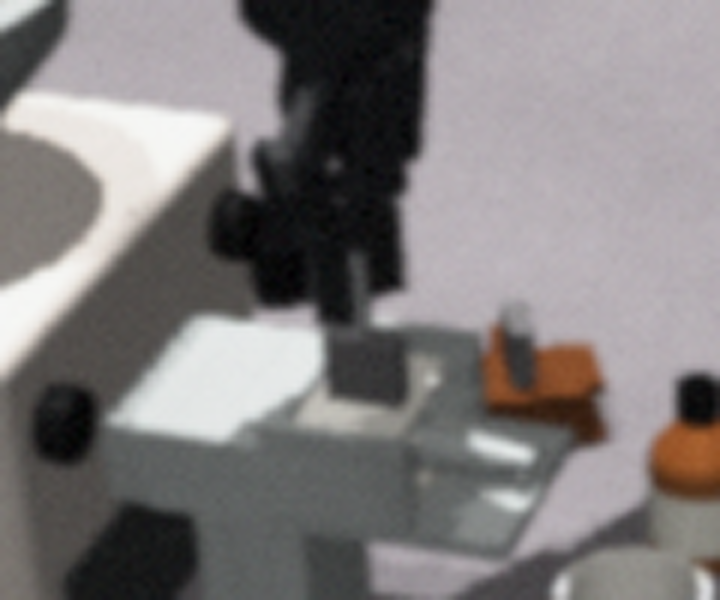

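The fingertips sit about level with the TCP at this opening, roughly 20 mm less far ahead than the text says. All three views show this, so I'll descend in guarded steps and go by the force reading and the pictures.

Emit:
move_arm(motion=[0,0.006,0,0,0,0.012,0,0,0,0.016,0,0,0,0.016,0,0])

```text
time: 5.48
position: [0.5305, -0.0842, 0.1525]
tcp_rot: [0.702, -0.702, -0.085, 0.086]
ft_force: [-0.1, -1.0, 0.5]
finger_gap: 0.034
```

Run:
```python
from h import *
s,im=snap("w5"); print(s["position"],s["time"],s["finger_gap"],s["ft_force"])
_,b=snap("si7","side"); _,a=snap("sc7","scene")
p=np.array(s["position"])
v=proj("side",p)[0].astype(int); u=proj("scene",p)[0].astype(int)
A=cv2.resize(b[v[1]-50:v[1]+50,v[0]-35:v[0]+35],None,fx=5.7,fy=5.7,interpolation=cv2.INTER_CUBIC)
B=cv2.resize(a[u[1]-50:u[1]+50,u[0]-35:u[0]+35],None,fx=5.7,fy=5.7,interpolation=cv2.INTER_CUBIC)
cv2.imwrite("pics/ss7.png",np.hstack([A,B]))
c=cv2.resize(im[200:350,220:420],None,fx=4,fy=4,interpolation=cv2.INTER_CUBIC)
cv2.imwrite("pics/w5c.png",np.clip(255*(c/255.)**0.5,0,255).astype('uint8'))
```

```text
[0.5305362045502623, -0.08416087597815083, 0.15249727723866552] 5.475 0.0339683356733146 [-0.0654074659109306, -0.9913585776739187, 0.524214531262413]
```

View pics/ss7.png

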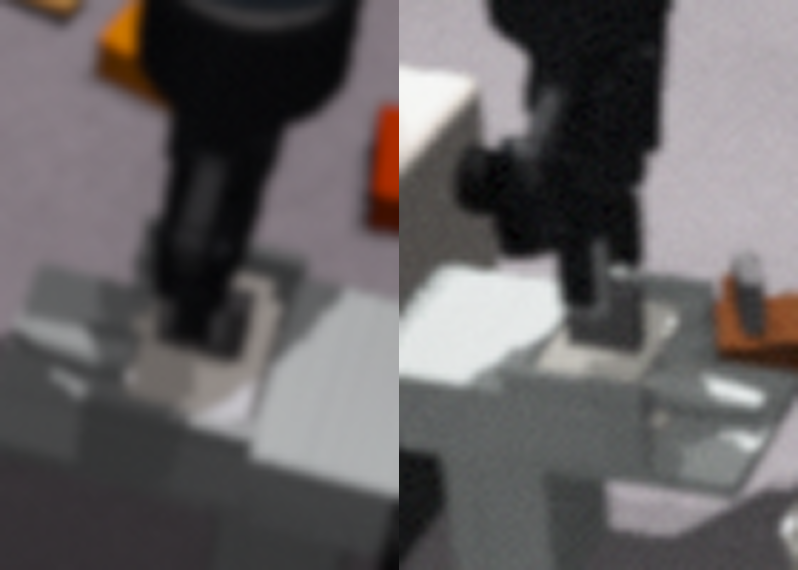

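View pics/w5c.png

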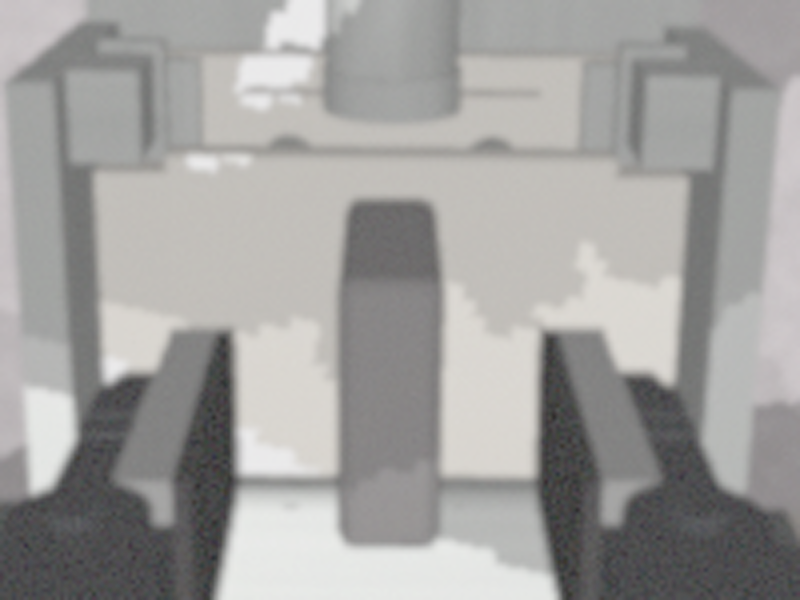

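Emit:
move_arm(motion=[0,0.002,0,0,0,0.004,0,0,0,0.006,0,0])

```text
time: 6.0
position: [0.5308, -0.0842, 0.1469]
tcp_rot: [-0.702, 0.702, 0.085, -0.085]
ft_force: [0.1, 0.7, -0.1]
finger_gap: 0.0341
```

Emit:
move_arm(motion=[0,0.002,0,0,0,0.004,0,0,0,0.006,0,0])

```text
time: 6.38
position: [0.5309, -0.0842, 0.1409]
tcp_rot: [0.702, -0.702, -0.085, 0.085]
ft_force: [0.2, -0.1, 0.1]
finger_gap: 0.0338
```

Run:
```python
from h import *
s,im=snap("w6"); print(s["position"],s["time"],s["finger_gap"],s["ft_force"])
_,b=snap("si8","side"); _,a=snap("sc8","scene")
p=np.array(s["position"])
v=proj("side",p)[0].astype(int); u=proj("scene",p)[0].astype(int)
A=cv2.resize(b[v[1]-50:v[1]+50,v[0]-35:v[0]+35],None,fx=5.7,fy=5.7,interpolation=cv2.INTER_CUBIC)
B=cv2.resize(a[u[1]-50:u[1]+50,u[0]-35:u[0]+35],None,fx=5.7,fy=5.7,interpolation=cv2.INTER_CUBIC)
cv2.imwrite("pics/ss8.png",np.hstack([A,B]))
c=cv2.resize(im[220:370,220:420],None,fx=4,fy=4,interpolation=cv2.INTER_CUBIC)
cv2.imwrite("pics/w6c.png",np.clip(255*(c/255.)**0.5,0,255).astype('uint8'))
```

```text
[0.5308653919212709, -0.08421955893853954, 0.14086017728509415] 6.375 0.03380184431133386 [0.2408246311745052, -0.11576884697972677, 0.06125448870776971]
```

View pics/ss8.png

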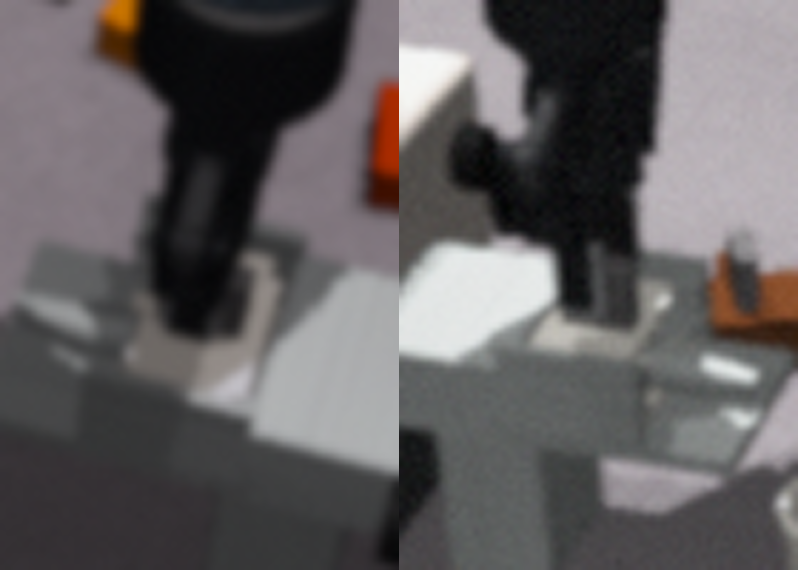

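View pics/w6c.png

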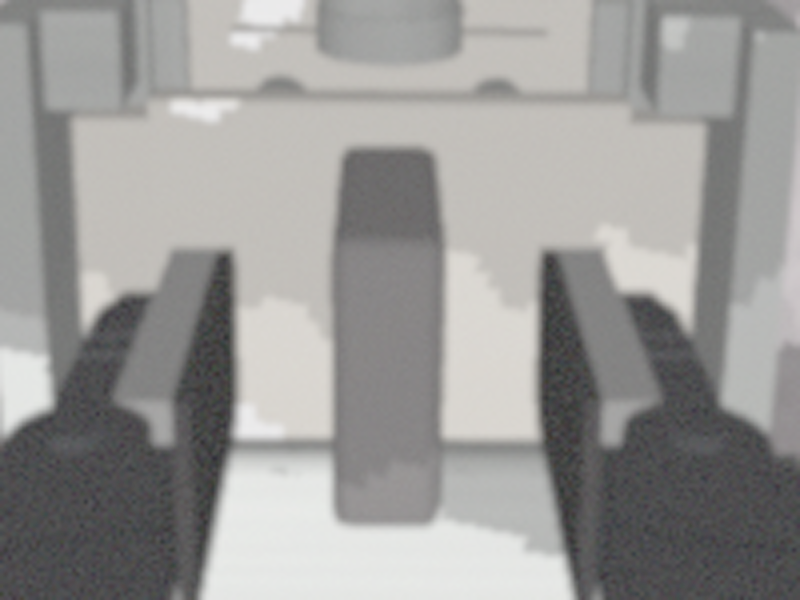

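Emit:
move_arm(motion=[0,0.002,0,0,0,0.004,0,0,0,0.004,0,0])

```text
time: 6.9
position: [0.5307, -0.0842, 0.1368]
tcp_rot: [0.702, -0.702, -0.085, 0.085]
ft_force: [0.1, -0.3, -0.4]
finger_gap: 0.0343
```

Emit:
move_arm(motion=[0,0,0,0,0,0,0,0,0,0,0,0,0,0,0,0], claw=0.2, force=20)

```text
time: 7.4
position: [0.5309, -0.0842, 0.1371]
tcp_rot: [-0.702, 0.702, 0.085, -0.085]
ft_force: [-0.3, 0.0, -0.3]
finger_gap: 0.0173
```

Emit:
move_arm(motion=[0,0,0,0,0,0,0,0,0,0,0,0,0,0,0,0], claw=0, force=20)

```text
time: 7.9
position: [0.5309, -0.0842, 0.1371]
tcp_rot: [-0.702, 0.702, 0.085, -0.085]
ft_force: [-0.2, -0.3, 2.2]
finger_gap: 0.0118
```

Run:
```python
from h import *
s,im=snap("w7"); print(s["position"],s["time"],s["finger_gap"],s["ft_force"],s["wrist_torque"])
A=R(s["tcp_rot"]); print("tool force",A.T@np.array(s["ft_force"]))
c=cv2.resize(im[220:370,220:420],None,fx=4,fy=4,interpolation=cv2.INTER_CUBIC)
cv2.imwrite("pics/w7c.png",np.clip(255*(c/255.)**0.5,0,255).astype('uint8'))
```

```text
[0.530925256668413, -0.08424505777190519, 0.1371285698965931] 7.9 0.011768676300667313 [-0.21025076901399334, -0.2965139548285652, 2.1995993351894625] [0.03243774202535539, 0.0955097193714635, -0.03098178558558921]
tool force [-0.2748 -2.1996 -0.2376]
```

View pics/w7c.png

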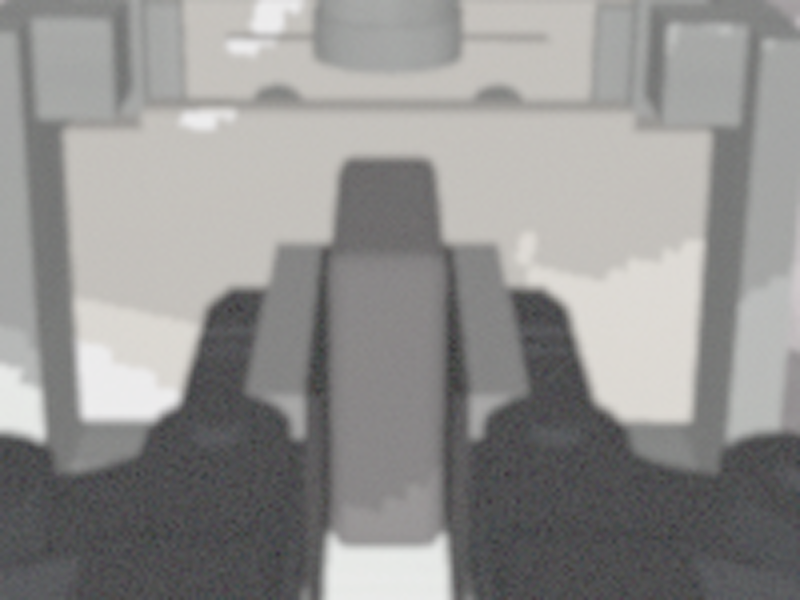

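Emit:
move_arm(motion=[0,0,0,0,0,0,0,0], claw=0, force=50)

```text
time: 8.2
position: [0.5309, -0.0842, 0.1372]
tcp_rot: [-0.702, 0.702, 0.085, -0.085]
ft_force: [-1.9, -0.1, 3.6]
finger_gap: 0.0108
```

Emit:
move_arm(motion=[0,0.001,0,0,0,0.002,0,0])

```text
time: 8.45
position: [0.531, -0.0842, 0.1351]
tcp_rot: [-0.702, 0.702, 0.085, -0.085]
ft_force: [-1.7, -0.2, 5.4]
finger_gap: 0.0108
```

Emit:
move_arm(motion=[0,0.001,0,0,0,0.002,0,0])

```text
time: 8.7
position: [0.5309, -0.0843, 0.1331]
tcp_rot: [-0.702, 0.702, 0.085, -0.085]
ft_force: [-2.1, 0.9, 5.5]
finger_gap: 0.0109
```

Emit:
move_arm(motion=[0,0.001,0,0])

```text
time: 8.82
position: [0.5309, -0.0842, 0.1321]
tcp_rot: [-0.702, 0.702, 0.085, -0.085]
ft_force: [-1.2, 0.5, 5.4]
finger_gap: 0.0108
```

Emit:
move_arm(motion=[0,0.001,0,0])

```text
time: 8.95
position: [0.5309, -0.0842, 0.1311]
tcp_rot: [-0.702, 0.702, 0.085, -0.085]
ft_force: [-0.8, 0.9, 6.5]
finger_gap: 0.0107
```

Emit:
move_arm(motion=[0,0.001,0,0])

```text
time: 9.07
position: [0.531, -0.0842, 0.1301]
tcp_rot: [-0.702, 0.702, 0.085, -0.085]
ft_force: [-1.6, 0.2, 6.4]
finger_gap: 0.011
```

Emit:
move_arm(motion=[0,0.001,0,0])

```text
time: 9.2
position: [0.531, -0.0843, 0.1291]
tcp_rot: [-0.702, 0.702, 0.085, -0.085]
ft_force: [-0.6, 0.5, 6.3]
finger_gap: 0.0102
```

Emit:
move_arm(motion=[0,0.001,0,0])

```text
time: 9.32
position: [0.5309, -0.0842, 0.1282]
tcp_rot: [-0.702, 0.702, 0.085, -0.085]
ft_force: [-2.0, 1.0, 7.1]
finger_gap: 0.0105
```

Emit:
move_arm(motion=[0,0.001,0,0])

```text
time: 9.45
position: [0.531, -0.0842, 0.1279]
tcp_rot: [-0.702, 0.702, 0.085, -0.085]
ft_force: [-5.9, 1.5, 22.1]
finger_gap: 0.0108
```

Emit:
move_arm(motion=[0,-0.0005,0,0,0,-0.0005,0,0])

```text
time: 9.7
position: [0.531, -0.0842, 0.128]
tcp_rot: [-0.702, 0.702, 0.085, -0.085]
ft_force: [-3.2, 0.7, 9.7]
finger_gap: 0.0109
```

Emit:
move_arm(motion=[0,0.0002,0,0,0,0.0002,0,0])

```text
time: 9.95
position: [0.531, -0.0842, 0.128]
tcp_rot: [-0.702, 0.702, 0.085, -0.085]
ft_force: [-2.8, 1.6, 12.0]
finger_gap: 0.0109
```

Emit:
move_arm(motion=[0,0.0001,0,0,0,0.0001,0.001,0,0,0.0001,0.002,0,0,0.0001,0.003,0])

```text
time: 10.45
position: [0.5313, -0.0824, 0.128]
tcp_rot: [-0.701, 0.703, 0.086, -0.085]
ft_force: [-0.4, -4.9, 7.7]
finger_gap: 0.0111
```

Emit:
move_arm(motion=[0,0.0003,0,0,0,0.0003,0,0])

```text
time: 10.7
position: [0.5313, -0.0823, 0.128]
tcp_rot: [-0.701, 0.703, 0.086, -0.085]
ft_force: [-1.4, -3.9, 12.1]
finger_gap: 0.0108
```

Emit:
move_arm(motion=[0,0.0001,0.001,0,0,0.0001,0.002,0])

```text
time: 10.95
position: [0.5314, -0.0807, 0.128]
tcp_rot: [-0.701, 0.703, 0.087, -0.084]
ft_force: [-0.6, -6.3, 10.0]
finger_gap: 0.0108
```

Run:
```python
from h import *
s,im=snap("w8"); s7=load("w7")
print(s["position"],s["time"],s["finger_gap"],s["ft_force"],s["wrist_torque"])
A=R(s["tcp_rot"]);B=R(s7["tcp_rot"]); print(A); print("rotvec deg (world)",np.degrees(Rt.from_matrix(A@B.T).as_rotvec()))
print("tool force",A.T@np.array(s["ft_force"]))
print("disp tool7",B.T@(np.array(s["position"])-np.array(s7["position"])))
c=cv2.resize(im[220:370,220:420],None,fx=4,fy=4,interpolation=cv2.INTER_CUBIC)
cv2.imwrite("pics/w8c.png",np.clip(255*(c/255.)**0.5,0,255).astype('uint8'))
```

```text
[0.5313697867270359, -0.08070871920898103, 0.1280074347663947] 10.95 0.010774308097306872 [-0.5513113864067951, -6.2619234783021165, 9.991511057114131] [-0.9993958433516057, 0.084801854849728, -0.016681614670127267]
[[ 0.9707  0.0037 -0.2402]
 [ 0.2402 -0.0023  0.9707]
 [ 0.0031 -1.     -0.0031]]
rotvec deg (world) [-0.1283 -0.2047  0.0351]
tool force [-2.0084 -9.9793 -5.9771]
disp tool7 [0.0013 0.0091 0.0033]
```

View pics/w8c.png

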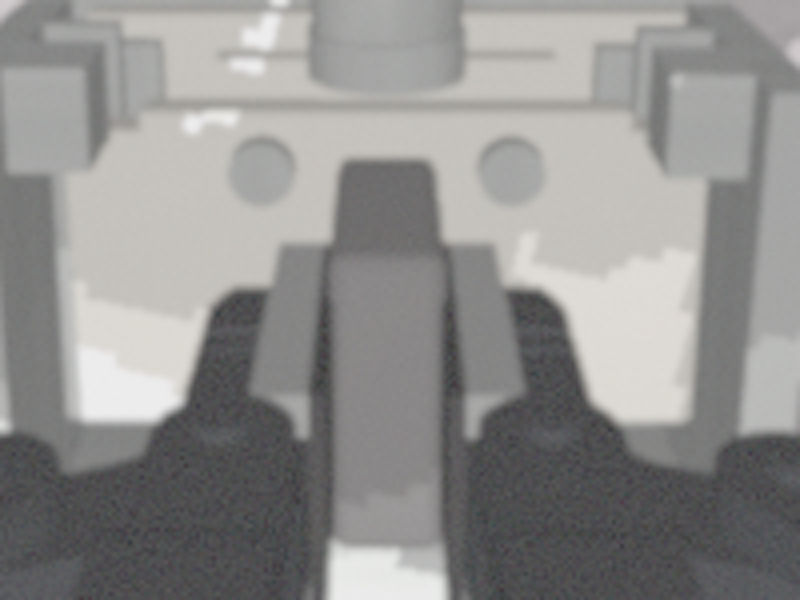

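Emit:
move_arm(motion=[-0.0005,0.0003,0.001,0,-0.001,0.0003,0.002,0])

```text
time: 11.25
position: [0.5309, -0.0791, 0.128]
tcp_rot: [-0.701, 0.703, 0.087, -0.084]
ft_force: [2.7, -5.8, 10.2]
finger_gap: 0.0108
```

Emit:
move_arm(motion=[0,0.0003,0.0015,0,0,0.0004,0.003,0])

```text
time: 11.5
position: [0.5304, -0.0764, 0.128]
tcp_rot: [-0.701, 0.703, 0.088, -0.084]
ft_force: [1.5, -7.6, 14.8]
finger_gap: 0.0109
```

Emit:
move_arm(motion=[0,0,0.0015,0,0,0,0.003,0])

```text
time: 11.75
position: [0.5297, -0.0734, 0.128]
tcp_rot: [-0.701, 0.703, 0.088, -0.083]
ft_force: [1.9, -6.4, 13.1]
finger_gap: 0.0108
```

Emit:
move_arm(motion=[0,0.0001,0.0015,0,0,0.0001,0.003,0,0,0.0001,0.0045,0])

```text
time: 12.12
position: [0.5287, -0.069, 0.128]
tcp_rot: [-0.701, 0.703, 0.088, -0.083]
ft_force: [1.9, -6.3, 13.0]
finger_gap: 0.0112
```

Emit:
move_arm(motion=[0,0.0001,0.0015,0,0,0.0001,0.003,0,0,0.0001,0.0045,0])

```text
time: 12.5
position: [0.5277, -0.0647, 0.128]
tcp_rot: [-0.701, 0.703, 0.088, -0.083]
ft_force: [2.1, -5.8, 13.9]
finger_gap: 0.0108
```

Emit:
move_arm(motion=[0,0,0.0015,0,0,0,0.003,0,0,0,0.0045,0])

```text
time: 12.88
position: [0.5267, -0.0603, 0.1279]
tcp_rot: [-0.701, 0.703, 0.088, -0.083]
ft_force: [1.1, -7.1, 14.5]
finger_gap: 0.0109
```

Emit:
move_arm(motion=[0,0,0.002,0,0,0,0.004,0,0,0,0.006,0,0,0,0.008,0])

```text
time: 13.38
position: [0.5247, -0.0525, 0.1279]
tcp_rot: [-0.701, 0.703, 0.088, -0.083]
ft_force: [2.4, -6.5, 15.1]
finger_gap: 0.0106
```

Run:
```python
from h import *
s,im=snap("w9"); s7=load("w7")
print(s["position"],s["time"],s["finger_gap"],s["ft_force"],s["wrist_torque"])
A=R(s["tcp_rot"]);B=R(s7["tcp_rot"]);  print("rotvec deg (world)",np.degrees(Rt.from_matrix(A@B.T).as_rotvec()))
print("tool force",A.T@np.array(s["ft_force"]))
print("disp tool7",B.T@(np.array(s["position"])-np.array(s7["position"])))
c=cv2.resize(im[180:370,220:420],None,fx=3.15,fy=3.15,interpolation=cv2.INTER_CUBIC)
cv2.imwrite("pics/w9c.png",np.clip(255*(c/255.)**0.6,0,255).astype('uint8'))
```

```text
[0.5247273567147538, -0.052499967024057334, 0.12790055261449046] 13.375 0.010567317099134901 [2.4038231318854137, -6.513725619100476, 15.139066513915097] [-1.3653322823396725, -0.14764110531096963, 0.003964322900482041]
rotvec deg (world) [-0.1542 -0.3737  0.0446]
tool force [  0.8561 -15.1049  -6.9647]
disp tool7 [0.0016 0.0092 0.0323]
```

View pics/w9c.png

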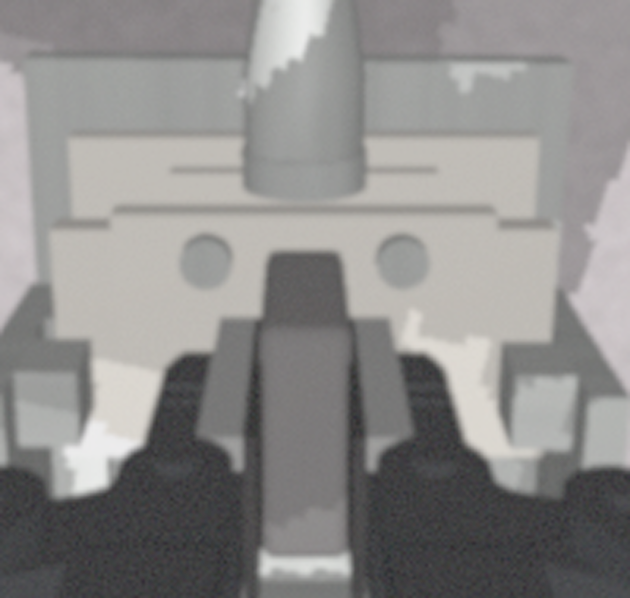

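Emit:
move_arm(motion=[-0.0003,0,0.002,0,-0.0005,0,0.004,0,-0.0005,0,0.006,0,-0.0005,0,0.008,0,-0.0005,0,0.01,0])

```text
time: 14.05
position: [0.5218, -0.0428, 0.1278]
tcp_rot: [-0.701, 0.703, 0.088, -0.083]
ft_force: [1.5, -7.0, 13.8]
finger_gap: 0.0108
```

Emit:
move_arm(motion=[0,0,0.002,0,0,0,0.004,0,0,0,0.006,0,0,0,0.008,0,0,0,0.01,0])

```text
time: 14.68
position: [0.5192, -0.033, 0.1276]
tcp_rot: [-0.701, 0.703, 0.088, -0.084]
ft_force: [2.6, -6.4, 11.9]
finger_gap: 0.0106
```

Emit:
move_arm(motion=[0,0,0.002,0,0,0,0.004,0,0,0,0.006,0,0,0,0.008,0])

```text
time: 15.18
position: [0.5161, -0.0247, 0.1267]
tcp_rot: [-0.701, 0.703, 0.087, -0.084]
ft_force: [1.1, -3.3, 7.2]
finger_gap: 0.0107
```

Emit:
move_arm(motion=[0,0,0.002,0,0,0,0.004,0,0,0,0.006,0,0,0,0.006,0])

```text
time: 15.68
position: [0.5145, -0.0187, 0.1266]
tcp_rot: [-0.701, 0.702, 0.087, -0.084]
ft_force: [0.6, -4.0, 7.3]
finger_gap: 0.0109
```

Run:
```python
from h import *
s,im=snap("w10"); s7=load("w7")
print(s["position"],s["time"],s["finger_gap"],s["ft_force"],s["wrist_torque"])
A=R(s["tcp_rot"]);B=R(s7["tcp_rot"]);  print("rotvec deg (world)",np.degrees(Rt.from_matrix(A@B.T).as_rotvec()))
print("disp tool7",B.T@(np.array(s["position"])-np.array(s7["position"])))
c=cv2.resize(im[180:370,220:420],None,fx=3.15,fy=3.15,interpolation=cv2.INTER_CUBIC)
cv2.imwrite("pics/w10c.png",np.clip(255*(c/255.)**0.6,0,255).astype('uint8'))
_,b=snap("si10","side"); _,a=snap("sc10","scene")
p=np.array(s["position"])
v=proj("side",p)[0].astype(int); u=proj("scene",p)[0].astype(int)
A=cv2.resize(b[v[1]-50:v[1]+50,v[0]-50:v[0]+50],None,fx=4,fy=4,interpolation=cv2.INTER_CUBIC)
B=cv2.resize(a[u[1]-50:u[1]+50,u[0]-50:u[0]+50],None,fx=4,fy=4,interpolation=cv2.INTER_CUBIC)
cv2.imwrite("pics/ss10.png",np.hstack([A,B]))
```

```text
[0.5145241555360153, -0.01873727461763744, 0.12664457360779083] 15.675 0.010932934088121984 [0.6085349193310186, -4.044087988618761, 7.271468403805718] [-0.7318734957668379, -0.11859618736703856, -0.018779812792559806]
rotvec deg (world) [-0.0712 -0.1779  0.0403]
disp tool7 [-0.0002  0.0105  0.0675]
```

View pics/w10c.png

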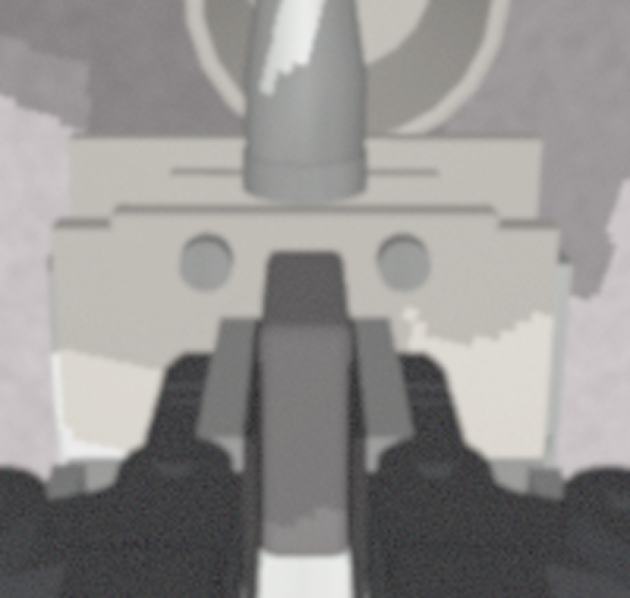

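View pics/ss10.png

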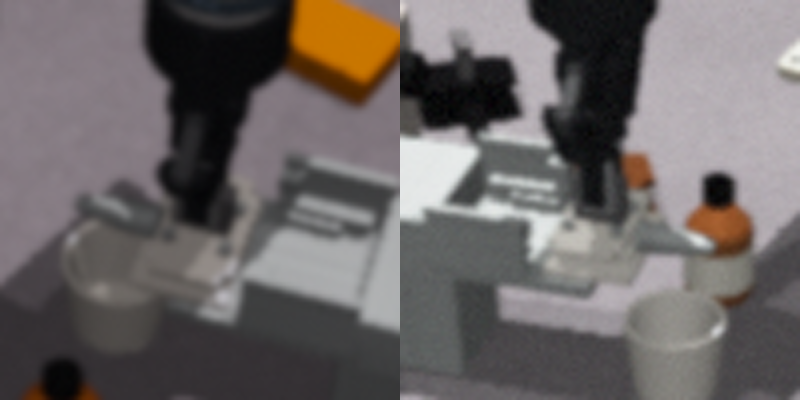

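Emit:
move_arm(motion=[0,-0.0015,0,0,0,-0.003,0,0,0,-0.005,0,0,0,-0.007,0,0,0,-0.009,0,0,0,-0.011,0,0,0,-0.013,0,0,0,-0.016,0,0,0,-0.02,0,0])

```text
time: 16.95
position: [0.5123, -0.0179, 0.1456]
tcp_rot: [0.702, -0.702, -0.085, 0.086]
ft_force: [-0.1, -0.5, -2.3]
finger_gap: 0.0107
```

Emit:
move_arm(motion=[0,-0.02,0,0,0,-0.05,0,0,0.005,-0.075,0.02,0,0.014,-0.075,0.06,0,0.023,-0.075,0.105,0,0.033,-0.075,0.15,0,0.043,-0.075,0.195,0,0.052,-0.075,0.235,0,0.058,-0.075,0.262,0,0.06,-0.075,0.276,0])

```text
time: 18.2
position: [0.5047, 0.2655, 0.2207]
tcp_rot: [-0.702, 0.702, 0.086, -0.086]
ft_force: [0.1, -0.1, -2.7]
finger_gap: 0.0107
```

Run:
```python
from h import *
s,im=snap("w11"); 
print(s["position"],s["time"],s["finger_gap"],s["ft_force"],s["wrist_torque"])
_,b=snap("si11","side"); _,a=snap("sc11","scene")
cv2.imwrite("pics/ss11.png",np.hstack([cv2.resize(b[130:330,150:410],None,fx=1.5,fy=1.5),cv2.resize(a[150:350,250:510],None,fx=1.5,fy=1.5)]))
```

```text
[0.5046555165633604, 0.26552084702089285, 0.22074581797251647] 18.2 0.010694778209277766 [0.1465044860894446, -0.09471180880575972, -2.689423501279559] [-0.0229643796382567, -0.023881586188352788, 0.08541594189079701]
```

View pics/w11.png

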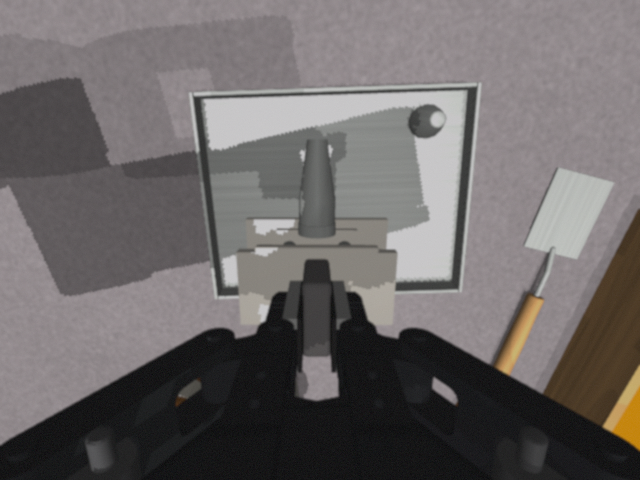

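View pics/ss11.png

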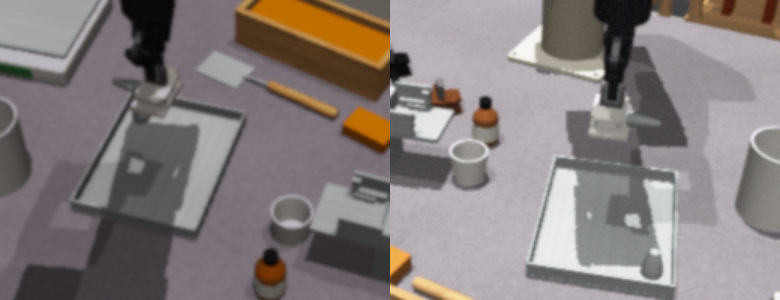

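Run:
```python
from h import *
s=load("w11"); p=np.array(s["position"]); A=R(s["tcp_rot"])
P=unproj("wrist",[(215,298),(190,93),(480.5,83.5),(463,292)],0.028,s); c=P.mean(0); print(P,c)
for i,j in ((0,3),(1,2),(0,1),(3,2)):
    d=P[j]-P[i]; print(np.linalg.norm(d),np.degrees(np.arctan2(d[1],d[0])))
th=np.radians(15.7); T=np.array([[np.cos(th),np.sin(th)],[-np.sin(th),np.cos(th)]])
print("TCP in tray",T@(p[:2]-c[:2]), "tray ctr used",c[:2])
q=unproj("wrist",[(427,130)],0.01,s)[0]; print("cone in tray",T@(q[:2]-c[:2]))
# check nozzle held pose: foot front corners if underside z = 0.2207-0.042
zz=p[2]-.042
f=unproj("wrist",[(247,218),(387,218)],zz+.005,s); d=f[1]-f[0]
print("foot front",f,np.linalg.norm(d),np.degrees(np.arctan2(d[1],d[0])),"tool",(A.T@(f-p).T).T)
t=unproj("wrist",[(317,140)],zz+.012,s)[0]; print("spout tip tool",A.T@(t-p))
```

```text
[[0.4195 0.1485 0.028 ]
 [0.3637 0.3479 0.028 ]
 [0.6205 0.42   0.028 ]
 [0.6792 0.2206 0.028 ]] [0.5207 0.2842 0.028 ]
0.26952098648973016 15.526995466264864
0.26675542599527047 15.695231144271808
0.20709728045949669 105.63540604672588
0.2079041681035563 106.39748939562706
TCP in tray [-0.0205 -0.0137] tray ctr used [0.5207 0.2842]
cone in tray [0.0919 0.065 ]
foot front [[0.4602 0.286  0.1837]
 [0.5345 0.3046 0.1837]] 0.07660849168405899 13.993265999290777 tool [[-0.0382  0.037   0.0306]
 [ 0.0384  0.037   0.0307]]
spout tip tool [0.0001 0.03   0.0716]
```

Emit:
move_arm(motion=[0,0.02,0,0,0,0.05,0,0,0,0.085,0,0,0,0.115,0,0,0,0.138,0,0,0,0.15,0,0,0,0.155,0,0,0,0.155,0,0])

```text
time: 19.35
position: [0.5055, 0.2641, 0.0663]
tcp_rot: [0.702, -0.702, -0.085, 0.085]
ft_force: [0.3, 0.2, -2.5]
finger_gap: 0.0104
```

Run:
```python
from h import *
s,im=snap("w12"); 
print(s["position"],s["time"],s["finger_gap"],s["ft_force"],s["wrist_torque"])
_,b=snap("si12","side"); _,a=snap("sc12","scene")
cv2.imwrite("pics/ss12.png",np.hstack([cv2.resize(b[160:300,170:330],None,fx=2.5,fy=2.5),cv2.resize(a[200:340,320:480],None,fx=2.5,fy=2.5)]))
```

```text
[0.5054963698774445, 0.2640730911903397, 0.06634190296832082] 19.35 0.010424628242402152 [0.2989767844414976, 0.24433737642212694, -2.5273398611802906] [0.00791934375714911, 0.07564395416699815, 0.03398443923097756]
```

View pics/ss12.png

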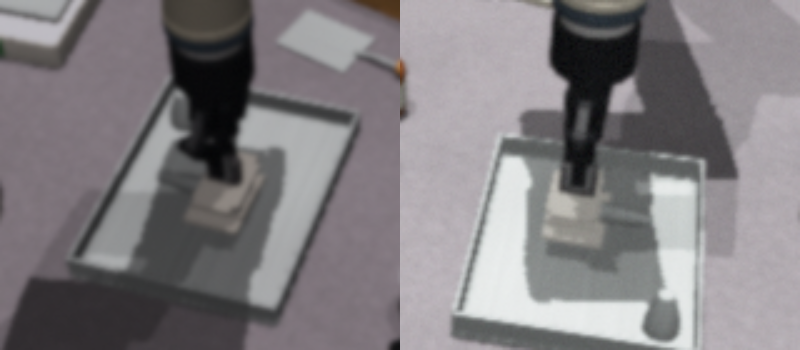

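View pics/w12.png

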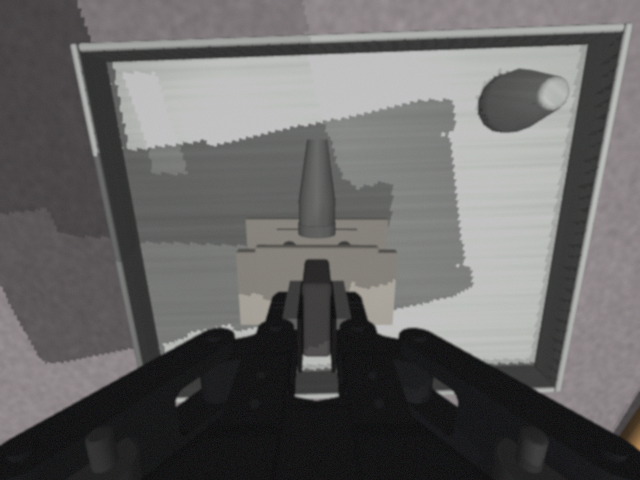

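Emit:
move_arm(motion=[0,0.003,0,0,0,0.006,0,0,0,0.009,0,0,0,0.012,0,0,0,0.013,0,0])

```text
time: 20.12
position: [0.5049, 0.2641, 0.0526]
tcp_rot: [-0.702, 0.702, 0.085, -0.086]
ft_force: [-0.6, 0.1, -2.5]
finger_gap: 0.0109
```

Emit:
move_arm(motion=[0,0.001,0,0,0,0.002,0,0])

```text
time: 20.38
position: [0.5052, 0.2643, 0.0509]
tcp_rot: [0.702, -0.702, -0.085, 0.085]
ft_force: [0.2, 0.7, -2.1]
finger_gap: 0.0106
```

Emit:
move_arm(motion=[0,0.001,0,0,0,0.002,0,0])

```text
time: 20.62
position: [0.5052, 0.2643, 0.0489]
tcp_rot: [0.702, -0.702, -0.085, 0.085]
ft_force: [-0.2, 0.1, -3.0]
finger_gap: 0.0109
```

Emit:
move_arm(motion=[0,0.001,0,0])

```text
time: 20.75
position: [0.5051, 0.2643, 0.0479]
tcp_rot: [0.702, -0.702, -0.085, 0.085]
ft_force: [0.2, -0.5, -3.3]
finger_gap: 0.0107
```

Emit:
move_arm(motion=[0,0.001,0,0])

```text
time: 20.88
position: [0.5051, 0.2642, 0.0469]
tcp_rot: [0.702, -0.702, -0.085, 0.085]
ft_force: [-0.3, 0.4, -2.3]
finger_gap: 0.0108
```

Emit:
move_arm(motion=[0,0.001,0,0])

```text
time: 21.0
position: [0.5052, 0.2643, 0.0461]
tcp_rot: [-0.702, 0.702, 0.085, -0.085]
ft_force: [-2.2, -1.3, 4.5]
finger_gap: 0.0107
```

Emit:
move_arm(motion=[0,0.001,0,0])

```text
time: 21.12
position: [0.5052, 0.2642, 0.0453]
tcp_rot: [-0.702, 0.702, 0.085, -0.085]
ft_force: [-2.2, -1.7, 5.3]
finger_gap: 0.0106
```

Emit:
move_arm(motion=[0,-0.0008,0,0,0,-0.0008,0,0], claw=0, force=20)

```text
time: 21.38
position: [0.5052, 0.2642, 0.046]
tcp_rot: [0.702, -0.702, -0.085, 0.085]
ft_force: [-2.4, -0.2, 4.7]
finger_gap: 0.0108
```

Emit:
move_arm(motion=[0,-0.0004,0,0,0,-0.0004,0,0])

```text
time: 21.62
position: [0.5052, 0.2642, 0.0462]
tcp_rot: [-0.702, 0.702, 0.085, -0.085]
ft_force: [-1.6, -1.8, 4.6]
finger_gap: 0.0107
```

Emit:
move_arm(motion=[0,0,0,0,0,0,0,0,0,0,0,0], claw=0.2)

```text
time: 22.0
position: [0.5052, 0.2643, 0.046]
tcp_rot: [0.702, -0.702, -0.085, 0.085]
ft_force: [-0.7, 0.1, -0.5]
finger_gap: 0.0172
```

Emit:
move_arm(motion=[0,0,0,0,0,0,0,0,0,0,0,0], claw=0.4)

```text
time: 22.38
position: [0.5051, 0.2642, 0.0461]
tcp_rot: [-0.702, 0.702, 0.085, -0.085]
ft_force: [0.8, 0.8, 0.7]
finger_gap: 0.034
```

Run:
```python
from h import *
s,im=snap("w13"); 
print(s["position"],s["time"],s["finger_gap"],s["ft_force"],s["wrist_torque"])
c=cv2.resize(im[100:400,170:470],None,fx=2,fy=2,interpolation=cv2.INTER_CUBIC)
cv2.imwrite("pics/w13c.png",np.clip(255*(c/255.)**0.6,0,255).astype('uint8'))
```

```text
[0.5051119868857502, 0.2642458570772602, 0.046100033751954865] 22.375 0.03398872259215573 [0.8067229181373805, 0.8098136705899898, 0.7233036448276032] [-0.06672401911989313, -0.02336594013950072, -0.00043233333187502054]
```

View pics/w13c.png

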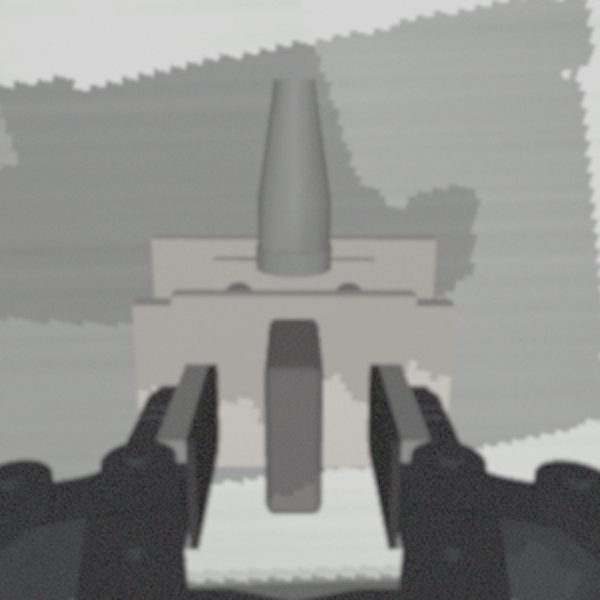

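Both pads are clear of the ridge and the nozzle stands level on its foot. I'll retreat straight up.

Emit:
move_arm(motion=[0,-0.005,0,0,0,-0.015,0,0,0,-0.03,0,0,0,-0.06,0,0,0,-0.1,0,0,0,-0.14,0,0,0,-0.18,0,0,0,-0.2,0,0,0,-0.2,0,0])

```text
time: 23.55
position: [0.506, 0.2647, 0.2489]
tcp_rot: [0.703, -0.701, -0.087, 0.084]
ft_force: [0.0, 0.1, 0.3]
finger_gap: 0.0342
```

Run:
```python
from h import *
s,im=snap("w14"); 
print(s["position"],s["time"],s["finger_gap"],s["ft_force"])
_,b=snap("si14","side"); _,a=snap("sc14","scene")
cv2.imwrite("pics/ss14.png",np.hstack([cv2.resize(b[160:300,170:330],None,fx=2.5,fy=2.5),cv2.resize(a[200:340,320:480],None,fx=2.5,fy=2.5)]))
for n in ("side","scene"):
    for k in ("nozzle","spare_tip","drip_cup","oil_bottle","soap_a","jug","spatula"):
        r=finder.search_frame(k,n); print(n,k,[(np.round(d["extent"]).tolist(),round(d["score"],2)) for d in r[:2]])
```

```text
[0.5060435762439195, 0.2647349331130015, 0.24885715280435886] 23.55 0.03419202305635447 [0.028616011603812448, 0.0763144077926658, 0.28854360802781953]
side nozzle [([231.0, 228.0, 274.0, 259.0], 0.93), ([405.0, 409.0, 453.0, 456.0], 0.86)]
side spare_tip [([237.0, 196.0, 249.0, 212.0], 0.64)]
side drip_cup [([330.0, 262.0, 359.0, 298.0], 0.63), ([130.0, 195.0, 171.0, 259.0], 0.62)]
side oil_bottle [([319.0, 294.0, 341.0, 333.0], 0.85), ([282.0, 165.0, 376.0, 208.0], 0.45)]
side soap_a [([380.0, 199.0, 418.0, 233.0], 0.86), ([426.0, 225.0, 454.0, 248.0], 0.69)]
side jug [([128.0, 192.0, 172.0, 259.0], 0.56), ([243.0, 226.0, 273.0, 255.0], 0.49)]
side spatula [([281.0, 167.0, 375.0, 209.0], 0.84)]
scene nozzle [([237.0, 181.0, 264.0, 204.0], 0.94), ([379.0, 269.0, 423.0, 308.0], 0.86)]
scene spare_tip [([415.0, 316.0, 431.0, 338.0], 0.48)]
scene drip_cup [([292.0, 242.0, 314.0, 270.0], 0.73), ([342.0, 253.0, 443.0, 348.0], 0.21)]
scene oil_bottle [([302.0, 212.0, 320.0, 251.0], 0.8)]
scene soap_a [([218.0, 307.0, 263.0, 339.0], 0.78), ([176.0, 290.0, 213.0, 319.0], 0.68)]
scene jug [([482.0, 234.0, 543.0, 306.0], 0.72)]
scene spatula [([262.0, 334.0, 396.0, 403.0], 0.78)]
```

View pics/ss14.png

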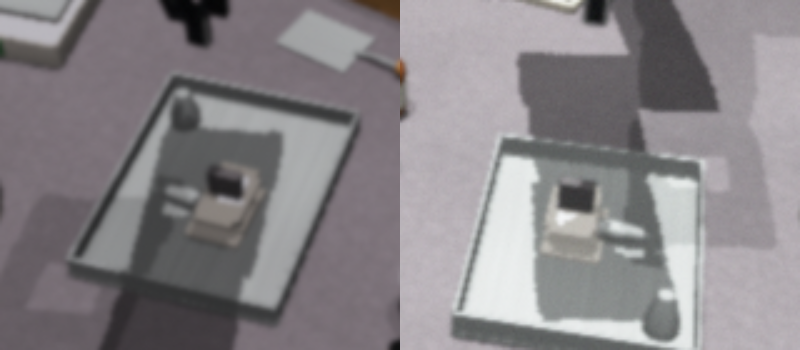

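View pics/w14.png

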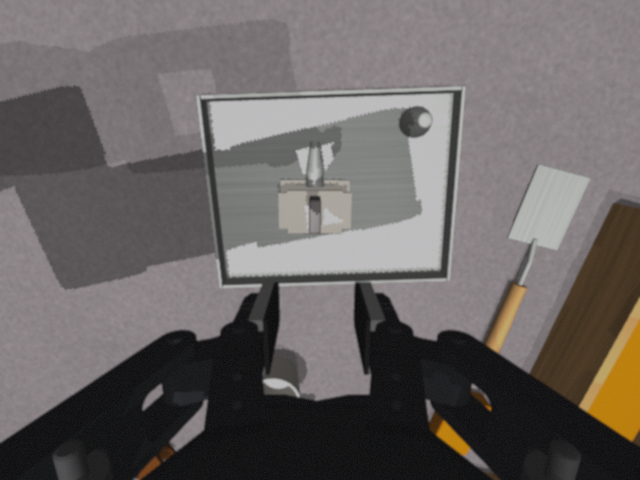

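View pics/sc14.png

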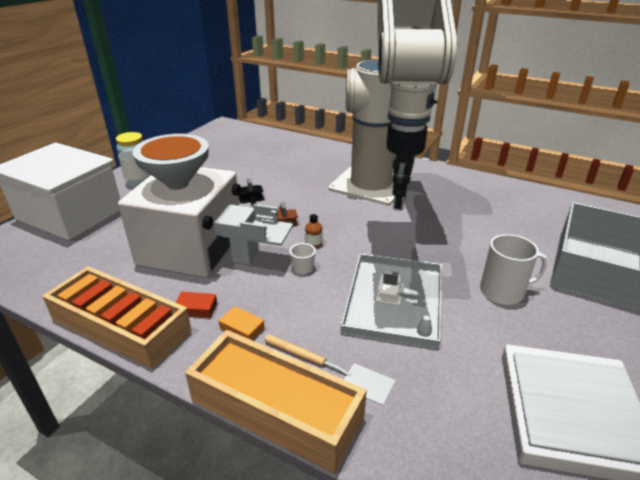

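View pics/si14.png

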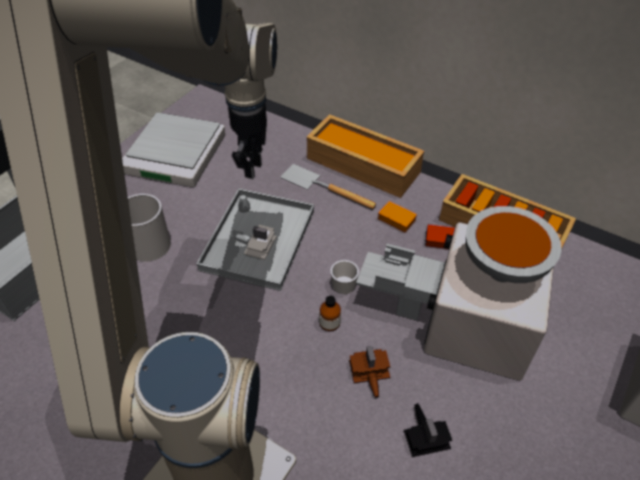

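Nozzle stands level in the tray (wrist (315,205); scene (390,288)), the socket at scene (262,225) is empty and intact, and the cup, bottle, soaps, spatula, jug and cone are where they were. I'll let the arm settle, then hand in.

Emit:
move_arm(motion=[0,0,0,0,0,0,0,0,0,0,0,0,0,0,0,0])

```text
time: 24.9
position: [0.5051, 0.2642, 0.2461]
tcp_rot: [-0.702, 0.702, 0.085, -0.085]
ft_force: [-0.8, -0.5, -0.2]
finger_gap: 0.0343
```

Run:
```python
from h import *
s=env.observe(); print(s["time"],s["position"],s["ft_force"],np.abs(s["qd"]).max())
a0=cv2.imread("pics/scene0.png").astype(int); a=optics.grab_frame("scene"); cv2.imwrite("pics/end.png",a)
d=np.abs(a.astype(int)-a0).max(2)
for nm,(x0,y0,x1,y1) in dict(cup=(287,240,320,275),bottle=(300,212,325,250),soap_b=(175,288,218,320),soap_a=(217,305,266,342),cone=(413,314,434,340),jug=(480,232,548,306),spatula=(262,332,398,404)).items():
    print(nm,"mean diff",d[y0:y1,x0:x1].mean().round(1))
print(env.close_job())
```

```text
24.9 [0.5051 0.2642 0.2461] [-0.8468 -0.4661 -0.2204] 0.0019816661811802323
cup mean diff 5.3
bottle mean diff 5.4
soap_b mean diff 5.3
soap_a mean diff 5.4
cone mean diff 24.2
jug mean diff 14.1
spatula mean diff 5.5
the job is handed in; nothing more can be done
None
```

The nozzle is out of its socket and standing on its foot in the rinse tray, released. I handed the job in at about 25 s of the 67 s allowed.

**Press and pull:** I pinched the grip ridge, pressed about 9 mm until the ears met the ledges, and slid the nozzle 67 mm straight out with the paddle held down.
- **Peak force:** the press touched 22 N for one reading, and I eased it off before pulling.
- **During the pull:** I aimed for 11–18 N. The press dipped to 7.7 N, then twice to about 10 N, in the first 5 mm. After that it held at 12–15 N through the 20 mm where the ears must stay down. Pull resistance was at most 7.6 N, and nothing came near the 40 N limit.

**Setting down:** the nozzle met the tray floor at about 5 N, and I opened the gripper and went straight up.

**Last checks:**
- The nozzle stands level and clear of the cone and rim, the socket is empty and looks intact, and the wrist force reads about zero.
- The cup, bottle, soaps and spatula match the first picture.
- The cone and jug areas differed more from the first picture (24 and 14, against about 5 elsewhere). I put this down to the arm's shadow having moved. In the other views both still stood in their places.

**Disagreements:**
- The scene and side cameras disagreed by about 12 mm on the tray, so I worked from the wrist camera. It gave the ridge top at the expected 158 mm.
- The fingertips showed about 20 mm less far ahead of the TCP than stated, so I lowered onto the ridge in small steps, checking the force.

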